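# Uncover the bench mould, locate its top plate on the pin and hold it shut

## Robot

A 6-joint arm with a two-finger parallel gripper is mounted at the origin on the work surface. World frame = base frame: x ahead of the robot, y to its left, z up, the work surface at z = 0. Lengths are in m, angles in rad, forces in N, time in s.
With the tool pointing down it reaches from about 0.4 to 0.825 m from the base axis. Payload 7 kg.
Tool frame: the origin (TCP) lies between the finger pads; the fingertips stand 22 mm ahead of it and the grasp point (between the pads) lies 3 mm ahead of it; z points along the fingers, y is the direction in which the jaws open and shut (so a half turn about z gives the same grasp; the last joint's range is limited). The gripper opens to 88 mm and grips with 3 to 60 N. Pads are 19 mm wide; open, the fingers measure 130 mm over their backs; the gripper's body (78 mm by 193 mm) begins 47 mm behind the grasp point.
Start: joints at [1.443, 0.359, 0.012, 0, -1.224, -0.288], TCP at [0.273, 0.617, 0.221] pointing down, gripper open.
Joint ranges: [-3.07, 3.07], [-1.43, 2.12], [-1.02, 1.25], [-3.03, 1.67], [-3.05, -0], [-3.03, 3.03]. Speed limits (rad/s): [2.39, 2.39, 3.01, 3.14, 3.14, 3.14].

## Interface

Orientations are given as [roll, pitch, yaw] about the fixed x, y, z axes, in that order (R = Rz(yaw) Ry(pitch) Rx(roll)).
In Python, from station import arm, optics gives the robot as it stands. The module is installed in compiled form; this text tells all that it offers.
- The arm moves only by the tool jog_arm, never from a script. Its argument "motion" is a list that holds one entry, the list of rows, each a list of 7 numbers: the shift along the tool's x, y, z in m, then the turn, a rotation vector about the tool's x, y, z in degrees, then the finger opening in m, from 0 to 0.0876. In form: [[[x, y, z, rx, ry, rz, grip], ...]]. A call has 1 to 8 rows; each row is the pose to reach, as a shift and turn from the pose measured when the call began, along the tool's axes at that moment; what a row does not reach only later rows make up. A row lasts 1/10 s, in which the tool goes at most 50 mm and 8.59 degrees, less where a joint would pass 70% of its speed; a pose out of reach is approached as far as the arm can. A call with a gripper value outside its range is refused whole. The fingers move at their own pace and stop on an object; "newtons" is the grip in N (left out, the last holds). Time passes only in rows, so rows that repeat a pose let the fingers close. It gives the time, the measured TCP pose, the force and the opening at its end, in the units of the state.
- arm.get_state(): the state, without advancing time (a new reading comes with each control period).
- optics.grab_frame(name): name is "side" or "top" or "wrist"; returns the picture (480x640x3 uint8, red, green, blue); there is no depth.
- optics.camera_model(name): a dict with "mtx" (3x3 intrinsics, pixels), "D" ([k1, k2, p1, p2, k3] as OpenCV has them; the pictures are not rectified), "R" (3x3) and "t" (3): a world point X has camera coordinates R X + t; the wrist camera has in their place "mount" (4x4, takes a point from camera to tool coordinates, whose origin is the TCP and whose axes are the flange's). Camera axes: x right, y down, z forward; pixel columns grow to the right and rows downward; lengths in m; the calibration is good to about 2 mm. A picture is of the moment at which its call begins: read the wrist's pose just before it. camera_model takes no time and is no camera call.
- arm.job_done(): hands the job in, once; it reports no verdict.
The state is a dict: "t": time; "q": joint angles; "qd": joint speeds; "joint_efforts": joint torques, N m; "eef_pos": TCP position; "ee_rot": TCP orientation; "force": force on the tool from outside, world axes, zero at the start; "moment": the same for the moment, N m; "width": finger opening in m.
Only numpy, scipy, OpenCV 4.12 (cv2) and the standard library are available. Lean on these libraries where they do the work, as an engineer would, in place of code of your own. Each camera call takes 0.05 s, during which the arm holds its last target.

## Task

Lift the yellow dust cover off the lower mould half and hang it by its handle on the hook, letting go of it there. Then take the aluminium top plate by its dark red grip block, slide it over the lower half, square with it, until it drops onto the brass locating pin hidden beneath it, and press it fully down against the sprung ejector plate. Finish while still holding it pressed down, and leave the jar, wrench, steel bar and blue bin where they are.

Things in the scene. Friction and masses are not known exactly. Their poses are not given: they have to be found in the camera images.
- mould: Lower mould half, fixed, mid work area: dark steel flange 110 x 150 x 12 mm (x, y, z), on it a steel block 70 x 100 mm up to 30 mm above the bench; above that floats the sprung aluminium ejector plate 70 x 100 x 8 mm, its top at 44 mm (38 mm pressed home). Origin: centre of underside, on the bench; z up, y along the long side. The dust cover hides all but the flange at first.
- pin_tip (a point): Top centre of the brass locating pin, on the mould's vertical centre line, 53 mm above the bench; axes as the mould's. Pin diameter 12 mm, its top 3 mm chamfered to 7 mm. It stands 9 mm proud of the ejector plate at rest, 15 mm with that pressed home.
- ejector (a joint): Travel of the sprung ejector plate, m: 0 at rest (up), 0.006 pressed home on its stop. It takes about 7 N to start it and 14 N to hold it home, the top plate's weight (3.3 to 5 N) included; it springs up when let go.
- plate_grip (a point): Centre of the dark red grip block, 22 x 60 x 44 mm (x, y, z), on the loose top plate (0.34 to 0.5 kg, lies flat on the bench at one side). Pinch across the 22 mm. Point is 44 mm above the plate's underside, 22 mm above its top face. z up, y along the long side. Height above bench on the lower half: 97 mm riding on the pin's tip, 88 mm dropped on and resting on the ejector plate, 82 mm home.
- plate_hole (a point): Mouth of the hidden blind hole in the centre of the top plate's underside, 14 mm diameter, 17 mm deep, which takes the pin. The plate is aluminium, 70 x 100 x 22 mm (x, y, z); axes as plate_grip. Either way round fits.
- cover_bar (a point): Centre of the dust cover's black handle bar: 106 mm long (y), 10 mm thick (x), 12 mm high, 111 mm above the cover's lower edge, 123 mm above the bench at first; z up. It stands on two legs at y = +-50 mm; the window under it is 94 mm wide, 55 mm high. Pinch across the 10 mm about 30 mm to one side of the middle, which leaves the middle free for the hook.
- cover_mid (a point): Centre of the yellow dust cover (0.14 to 0.22 kg), an open-bottomed box 84 x 114 x 50 mm (x, y, z), walls 3 mm, 25 mm above its lower edge; axes as cover_bar. It sits over the lower mould half on its flange with 4 mm play all round; lift it over 50 mm to clear the lower half.
- hook: Hook stand, fixed, left or right of the mould: blue foot 110 x 90 x 12 mm, steel post of 14 mm diameter, 177 mm high; from its top a level prong of 8 mm diameter runs 124 mm along the stand's -x (roughly to the robot), its end turned up. Nothing else stands above the prong. Origin: centre of the foot's underside; z up.
- hook_seat (a point): Resting place for a handle bar: on top of the prong, 70 mm out from the post, 174 mm above the bench; axes as the stand's. A hung bar lies across the prong (along the stand's y), its centre 6 mm above this point.
- hook_tip (a point): Top of the prong's upturned end, 124 mm out from the post, 190 mm above the bench. The handle comes on from beyond this end, the tip passing through the window under the bar.
- jar: Bystander: white jar with blue cap, 52 mm diameter, 55 mm high, on the robot's side of the mould. Origin: centre of underside.
- wrench: Bystander: steel wrench 160 mm long, lying beyond the mould. Origin: its middle, on the bench.
- parallel: Bystander: ground steel bar 20 x 90 x 28 mm, lying beyond the mould. Origin: centre of underside.
- bin: Bystander: blue bin 80 x 100 x 30 mm with red mouldings, on the robot's side of the mould. Origin: centre of underside.
Things that resemble listed ones, but are neither listed nor needed, are in the scene too. There is more than one size of the part that bears plate_grip; the job needs the larger. There is more than one size of the part that bears cover_bar; the job needs the larger.

How it is judged:
By the outcome, as a careful person would: the job done as asked, in the order asked, and still so for the second after the job is handed in, while the arm keeps its last pose, push and grip.
It also fails if it takes over 61 s, if anything falls off the work surface, if the arm or the gripper's body presses on something with over 40 N, if the wrist force passes 120 N, or if a joint passes its speed limit or range.

## Working session

There is one attempt and no reset: what is moved stays moved. The work goes in short steps, Python scripts to look and compute and a tool call to move; the robot and the scene stay as the last step left them, time stands still between calls to the robot, and variables do not carry over. Pictures are saved under pics/ and viewed, and the job is handed in when it is done.

Besides the shell and the picture viewer there is one more tool, called by a JSON object that holds its "op" and its "data", one argument or row to a line. jog_arm: Moves the arm, as the interface text tells. Its arguments: {"type":"object","properties":{"motion":{"type":"array","items":{"type":"array","items":{"type":"array","items":{"type":"number"}}}},"newtons":{"type":"number"}},"required":["motion"]}

```bash
mkdir -p pics
python3 - <<'E'
from station import arm, optics
import cv2
for n in ("side","top","wrist"):
    s=arm.get_state()
    cv2.imwrite(f"pics/{n}0.png",optics.grab_frame(n)[:,:,::-1])
    m=optics.camera_model(n); print(n,m)
print(s)
E
```

```text
side {'mtx': array([[586.94571631,   0.        , 319.12311254],
       [  0.        , 586.94571631, 238.60830642],
       [  0.        ,   0.        ,   1.        ]]), 'D': array([-0.05650492,  0.        ,  0.        ,  0.        ,  0.        ]), 'R': array([[ 0.81576472, -0.57796691,  0.02195829],
       [-0.33088603, -0.49749067, -0.8018837 ],
       [ 0.47438629,  0.64688274, -0.59707652]]), 't': array([-0.46433512,  0.31044482,  1.04214098])}
top {'mtx': array([[496.34622723,   0.        , 321.09046754],
       [  0.        , 496.34622723, 242.41795474],
       [  0.        ,   0.        ,   1.        ]]), 'D': array([-0.12781669,  0.        ,  0.        ,  0.        ,  0.        ]), 'R': array([[-0.02826063, -0.99958873,  0.00486974],
       [-0.99669887,  0.02780732, -0.07627662],
       [ 0.07610984, -0.00700929, -0.9970748 ]]), 't': array([0.02413406, 0.57575282, 1.08945358])}
wrist {'mtx': array([[334.1392352 ,   0.        , 320.87713984],
       [  0.        , 334.1392352 , 237.32373623],
       [  0.        ,   0.        ,   1.        ]]), 'D': array([-0.0216094,  0.      
[... 331 characters left out ...]
0.00000000e+00,  0.00000000e+00,
         1.00000000e+00]])}
{'t': 0.1, 'q': array([ 1.44309994e+00,  3.59328586e-01,  1.11701841e-02, -2.80058022e-04,
       -1.22407170e+00, -2.88131367e-01]), 'qd': array([-0.00114655, -0.00168006,  0.00157923,  0.00070247, -0.00091999,
       -0.00019178]), 'joint_efforts': array([-2.54813829e-03, -5.84162772e+01,  2.93746394e+01,  7.01556042e+00,
        1.00891685e-02, -5.57724218e-05]), 'eef_pos': array([0.27250381, 0.61708865, 0.22052146]), 'ee_rot': array([ 3.14014316e+00, -1.55023539e-04, -4.15922999e-01]), 'force': array([ 0.31061133,  0.53353639, -0.37272818]), 'moment': array([-0.02126996, -0.01116779,  0.0300267 ]), 'width': 0.08793675888616442}
```

View pics/side0.png

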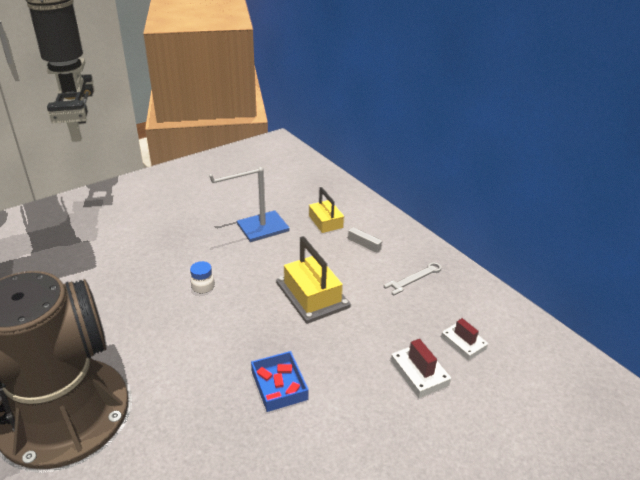

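View pics/top0.png

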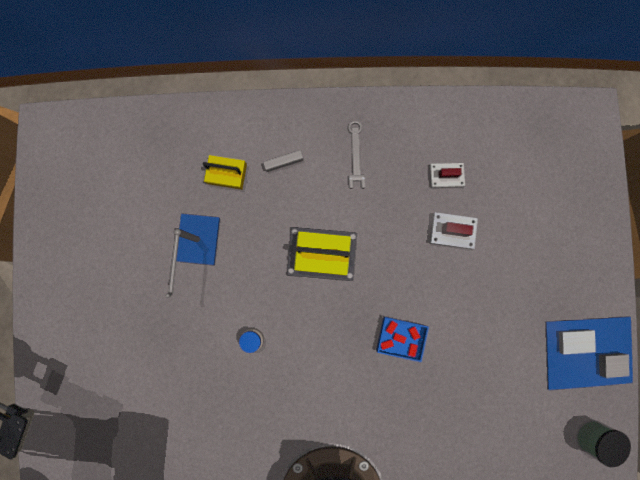

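View pics/wrist0.png

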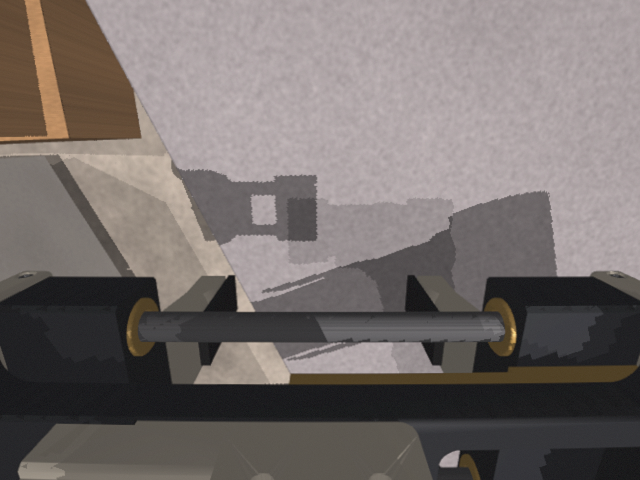

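The side and top views show these candidates:
- **Yellow covers:** top (322,253) stands on a flange. Top (225,171) is smaller and lies loose. The one on the mould fits.
- **Red-grip plates:** top (454,231) is larger than top (447,175), so the former fits.
- **Hook:** foot at top (198,240), prong tip near (169,294).

Next I'll enlarge these for precise pixel positions.

```bash
cat > h.py <<'E'
import numpy as np, cv2
from scipy.spatial.transform import Rotation as Rn
from station import arm, optics
def crop(img,x0,y0,w,h,k,name):
    c=cv2.resize(img[y0:y0+h,x0:x0+w],None,fx=k,fy=k,interpolation=cv2.INTER_CUBIC)
    for i in range(0,w,10):
        cv2.line(c,(i*k,0),(i*k,(8 if (x0+i)%50 else 16)),(255,0,255),1)
        if (x0+i)%20==0: cv2.putText(c,str(x0+i),(i*k,24),0,.4,(255,0,255),1)
    for j in range(0,h,10):
        cv2.line(c,(0,j*k),(8,j*k),(255,0,255),1)
        if (y0+j)%20==0: cv2.putText(c,str(y0+j),(10,j*k+4),0,.4,(255,0,255),1)
    cv2.imwrite(name,c)
def model(n,st=None):
    m=optics.camera_model(n)
    if n=="wrist":
        T=np.eye(4);T[:3,:3]=Rn.from_euler('xyz',st["ee_rot"]).as_matrix();T[:3,3]=st["eef_pos"]
        W=np.linalg.inv(T@np.array(m["mount"]));R,t=W[:3,:3],W[:3,3]
    else: R,t=np.array(m["R"]),np.array(m["t"])
    return m["mtx"],m["D"],R,t
def ray(M,p):
    K,D,R,t=M
    u=cv2.undistortPoints(np.array([[p]],float),K,D)[0,0]
    return -R.T@t, R.T@np.array([u[0],u[1],1])
def atz(M,p,z):
    c,d=ray(M,p); return c+d*(z-c[2])/d[2]
def proj(M,X):
    K,D,R,t=M
    return cv2.projectPoints(np.atleast_2d(np.array(X,float)),cv2.Rodrigues(R)[0],t,K,D)[0][:,0]
def tri(obs):
    A=np.zeros((3,3));b=np.zeros(3);L=[]
    for M,p in obs:
        c,d=ray(M,p);d=d/np.linalg.norm(d);P=np.eye(3)-np.outer(d,d);A+=P;b+=P@c;L.append((c,d))
    X=np.linalg.solve(A,b)
    return X,[round(1000*np.linalg.norm((np.eye(3)-np.outer(d,d))@(X-c)),1) for c,d in L]
E
python3 - <<'E'
import cv2
from h import crop
s=cv2.imread("pics/side0.png");t=cv2.imread("pics/top0.png")
crop(t,275,215,100,75,8,"pics/t_cov.png")
crop(s,265,230,100,95,6,"pics/s_cov.png")
crop(t,150,200,100,110,5,"pics/t_hook.png")
crop(s,195,150,110,95,6,"pics/s_hook.png")
crop(t,415,150,80,110,5,"pics/t_pl.png")
crop(s,380,310,120,90,6,"pics/s_pl.png")
E
```

```text
(no output)
```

View pics/t_cov.png

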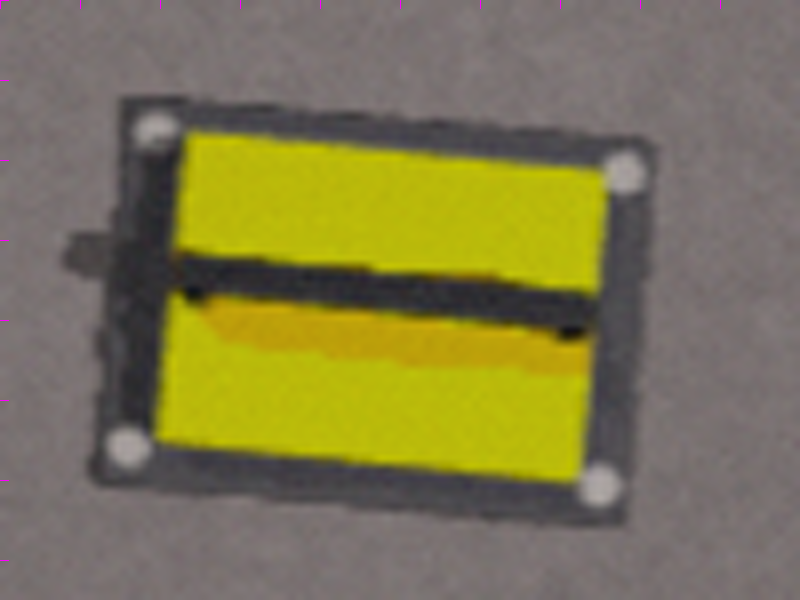

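View pics/s_cov.png

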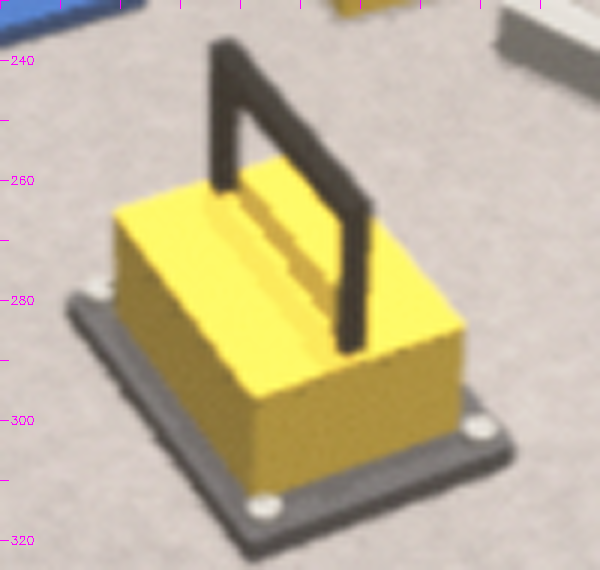

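View pics/t_hook.png

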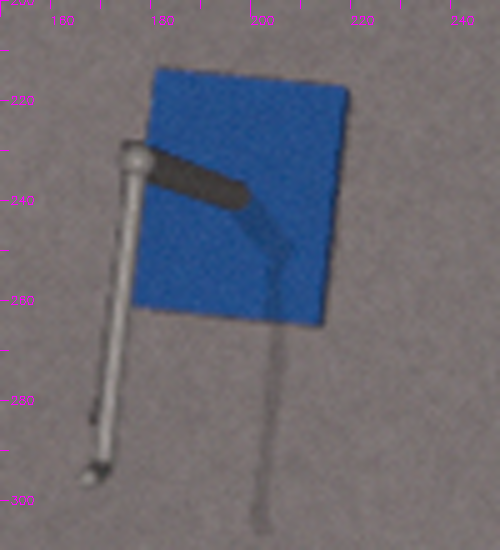

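View pics/s_hook.png

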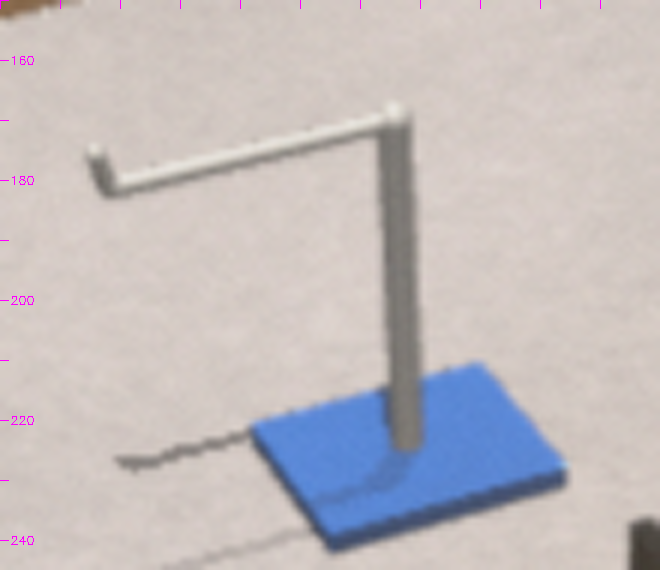

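View pics/t_pl.png

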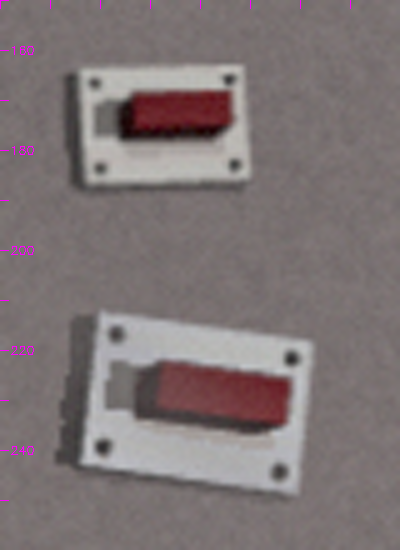

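View pics/s_pl.png

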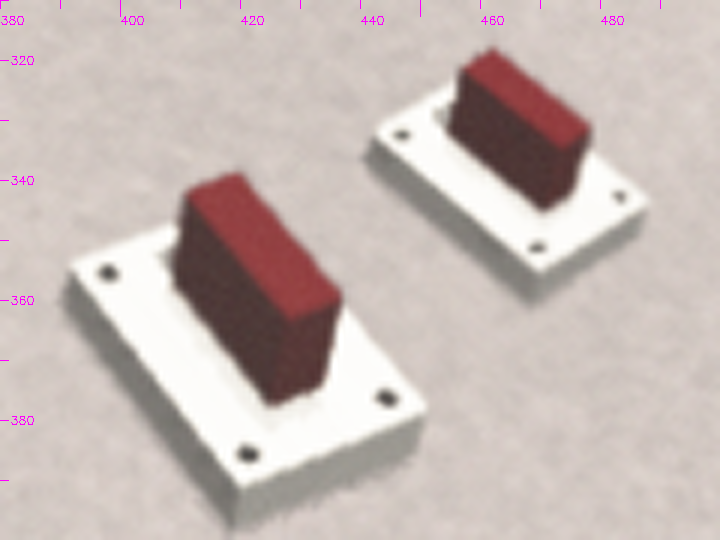

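```bash
cat > m1.py <<'E'
from h import *
T=model("top");S=model("side")
def c2(x0,y0,k): return lambda x,y:(x0+(x+.5)/k-.5,y0+(y+.5)/k-.5)
tc,sc=c2(275,215,8),c2(265,230,6);th,sh=c2(150,200,5),c2(195,150,6);tp,sp=c2(415,150,5),c2(380,310,6)
print("cams",-T[2].T@T[3],-S[2].T@S[3])
def go(l,a,b):
    X,r=tri([(T,a),(S,b)]);print(l,np.round(X*1000,1),r);return X
go("cov -x-y",tc(582,482),sc(258,398))
go("cov -x+y",tc(157,442),sc(115,213))
go("cov +x-y",tc(608,168),sc(465,325))
go("bolt -x+y",tc(128,447),sc(98,288))
go("bolt +x-y",tc(627,172),sc(480,427))
go("bolt -x-y",tc(600,485),sc(264,507))
go("bar +y",tc(180,270),sc(225,42)); go("bar -y",tc(594,310),sc(360,203))
go("tip",th(90,478),sh(95,148)); go("post",th(137,160),sh(396,107)); go("prong end",th(104,464),sh(112,190))
go("hole -x+y",tp(103,447),sp(108,272));go("hole -x-y",tp(280,472),sp(248,454));go("hole +x-y",tp(292,358),sp(387,398))
go("pl -x+y",tp(83,465),sp(68,268));go("pl -x-y",tp(298,493),sp(240,490));go("pl +x-y",tp(312,342),sp(428,408))
go("grip +x-y",tp(292,378),sp(342,297)); go("grip +x+y",tp(160,363),sp(238,172))
def at(l,f,pts,z):
    P=np.array([atz(T,f(*p),z)[:2] for p in pts]);c=P.mean(0)
    # yaw of long (y) side: pts order TL(+x+y) TR(+x-y) BR BL
    d=(P[0]-P[1]+P[3]-P[2])/2;e=(P[0]-P[3]+P[1]-P[2])/2
    print(l,np.round(c*1000,1),"len",np.round(1000*np.linalg.norm(d),1),np.round(1000*np.linalg.norm(e),1),"yaw",np.degrees(np.arctan2(-d[0],d[1])).round(2),np.degrees(np.arctan2(e[1],e[0])).round(2))
at("flange",tc,[(120,100),(655,140),(625,522),(92,485)],.012)
at("bolts",tc,[(158,130),(627,172),(600,485),(128,447)],.013)
at("cover",tc,[(187,132),(608,168),(582,482),(157,442)],.062)
at("foot",th,[(156,68),(349,87),(323,325),(132,305)],.012)
at("plate",tp,[(100,312),(312,342),(298,493),(83,465)],.022)
at("holes",tp,[(116,334),(292,358),(280,472),(103,447)],.022)
for n,f,p,z in (("tip",th,(90,478),.19),("post",th,(137,160),.177),("bar+y",tc,(180,270),.129),("bar-y",tc,(594,310),.129)):
    print(n,atz(T,f(*p),z))
E
python3 m1.py
```

```text
cams [0.4916161  0.01575028 1.13006566] [-0.01286733 -0.78806995  0.88137456]
cov -x-y [503.1 -47.1  60.8] [np.float64(1.5), np.float64(1.5)]
cov -x+y [517.2  67.   59.3] [np.float64(1.7), np.float64(1.7)]
cov +x-y [586.9 -56.3  60.1] [np.float64(0.6), np.float64(0.6)]
bolt -x+y [516.5  77.6  15.9] [np.float64(1.0), np.float64(1.0)]
bolt +x-y [589.6 -64.7  16. ] [np.float64(0.7), np.float64(0.7)]
bolt -x-y [502.  -54.4  15.3] [np.float64(0.9), np.float64(0.9)]
bar +y [558.9  56.8 126.6] [np.float64(1.6), np.float64(1.6)]
bar -y [545.1 -47.1 128.5] [np.float64(0.8), np.float64(0.8)]
tip [471.4 304.6 188.9] [np.float64(1.0), np.float64(1.0)]
post [594.8 288.5 175.8] [np.float64(1.6), np.float64(1.6)]
prong end [476.6 305.1 168.2] [np.float64(1.3), np.float64(1.3)]
hole -x+y [ 577.6 -250.6   21.2] [np.float64(0.9), np.float64(0.9)]
hole -x-y [ 563.9 -331.8   21.2] [np.float64(0.8), np.float64(0.8)]
hole +x-y [ 615.8 -340.3   20.8] [np.float64(0.8), np.float64(0.8)]
pl -x+y [ 569.4 -241.1   19.6] [np.float64(0.5), np.float64(0.5)]
pl -x-y [ 553.8 -340.    19.4] [np.float64(0.4), np.float64(0.4)]
pl +x-y [ 623.2 -350.4   20.7] [np.float64(1.2), np.float64(1.2)]
grip +x-y [ 602.  -325.9   63.4] [np.float64(0.5), np.float64(0.5)]
grip +x+y [ 610.9 -268.    63. ] [np.float64(1.5), np.float64(1.5)]
flange [552.    8.4] len 151.1 108.7 yaw -5.73 -5.94
bolts [552.8   6.9] len 133.1 89.3 yaw -6.47 -6.79
cover [550.7   5.8] len 114.5 84.5 yaw -6.74 -6.75
foot [593.2 288.9] len 89.4 109.0 yaw -7.34 -6.58
plate [ 595.6 -294.9] len 99.4 69.9 yaw -9.14 -8.8
holes [ 595.7 -294.6] len 82.2 52.2 yaw -9.3 -9.27
tip [0.47058202 0.30473829 0.19      ]
post [0.59331906 0.28901504 0.177     ]
bar+y [0.55744135 0.05759558 0.129     ]
bar-y [ 0.54439612 -0.0466647   0.129     ]
```

Two-view heights agree with the text to about 2 mm: cover top 60, bar top 127–128, hook tip 189, plate top 21 mm. I'm adding a move helper and heading above the cover bar.

```bash
cat >> h.py <<'E'
def plan(p,yaw,g=True,st=None):
    """shift/rotvec(deg) in tool frame to put grasp point (g) at p, pointing down with yaw deg"""
    st=st or arm.get_state()
    R=Rn.from_euler('xyz',st["ee_rot"]);P=np.array(p,float)+([0,0,.003] if g else 0)
    G=Rn.from_euler('xyz',[np.pi,0,np.radians(yaw)])
    d=R.inv().apply(P-st["eef_pos"]);r=(R.inv()*G).as_rotvec(degrees=True)
    print("shift",np.round(d,4).tolist(),"rot",np.round(r,2).tolist())
def show():
    s=arm.get_state();print("t",round(s["t"],2),"pos",s["eef_pos"].round(4),"rpy",np.degrees(s["ee_rot"]).round(2),"F",s["force"].round(1),"w",round(s["width"],4),"q",s["q"].round(2))
E
python3 -c "
from h import *
show();plan([.555,.0353,.26],-96.7)"
```

```text
t 0.15 pos [0.2725 0.6171 0.2206] rpy [ 1.7993e+02 -1.0000e-02 -2.3830e+01] F [0.  0.1 0.1] w 0.0874 q [ 1.44  0.36  0.01 -0.   -1.22 -0.29]
shift [0.4935, 0.4182, -0.0418] rot [0.06, -0.05, 72.87]
```

{"op": "jog_arm", "data": {
  "motion": [
    [[0.03,0.03,-0.06,0,0,8,0.05],[0.494,0.418,-0.06,0,0,73,0.05],[0.494,0.418,-0.06,0,0,73,0.05],[0.494,0.418,-0.06,0,0,73,0.05],[0.494,0.418,-0.06,0,0,73,0.05],[0.494,0.418,-0.06,0,0,73,0.05],[0.494,0.418,-0.06,0,0,73,0.05],[0.494,0.418,-0.06,0,0,73,0.05]]
  ]
}}

```text
t: 0.95
eef_pos: [0.4376, 0.2742, 0.273]
ee_rot: [3.141, -0.001, -1.611]
force: [1.6, 0.9, -0.1]
width: 0.0501
```

```bash
python3 -c "
from h import *
show();plan([.555,.0353,.22],-96.7)"
```

```text
t 0.95 pos [0.4376 0.2742 0.273 ] rpy [ 1.7999e+02 -5.0000e-02 -9.2320e+01] F [ 1.6  0.9 -0.1] w 0.0501 q [ 0.94  0.06 -0.25  0.   -1.26 -0.98]
shift [0.2339, -0.127, 0.0502] rot [0.01, -0.06, 4.38]
```

{"op": "jog_arm", "data": {
  "motion": [
    [[0.234,-0.127,0.05,0,0,4.4,0.05],[0.234,-0.127,0.05,0,0,4.4,0.05],[0.234,-0.127,0.05,0,0,4.4,0.05],[0.234,-0.127,0.05,0,0,4.4,0.05],[0.234,-0.127,0.05,0,0,4.4,0.05],[0.234,-0.127,0.05,0,0,4.4,0.05],[0.234,-0.127,0.05,0,0,4.4,0.05],[0.234,-0.127,0.05,0,0,4.4,0.05]]
  ]
}}

```text
t: 1.75
eef_pos: [0.5549, 0.0346, 0.2228]
ee_rot: [3.141, -0.001, -1.69]
force: [0.3, -0.2, 0.7]
width: 0.0497
```

```bash
python3 -c "
from h import *
s=arm.get_state();w=optics.grab_frame('wrist')[:,:,::-1]
cv2.imwrite('pics/w1.png',w)
show();plan([.555,.0353,.123],-96.7)
print(proj(model('wrist',s),[[.555,.0353,.129],[.5513,.0055,.129],[.5574,.0576,.129],[.5444,-.0467,.129]]))"
```

```text
t 1.8 pos [0.5548 0.0353 0.2232] rpy [ 1.7998e+02 -5.0000e-02 -9.6740e+01] F [-0.2  0.8  0.3] w 0.0501 q [ 0.42  0.16 -0.25  0.   -1.16 -0.53]
shift [-0.0001, -0.0002, 0.0972] rot [0.02, -0.05, -0.04]
[[320.94010831 237.44736024]
 [321.14607571 200.35770182]
 [321.24015583 263.6753202 ]
 [322.10532202 129.42808542]]
```

View pics/w1.png

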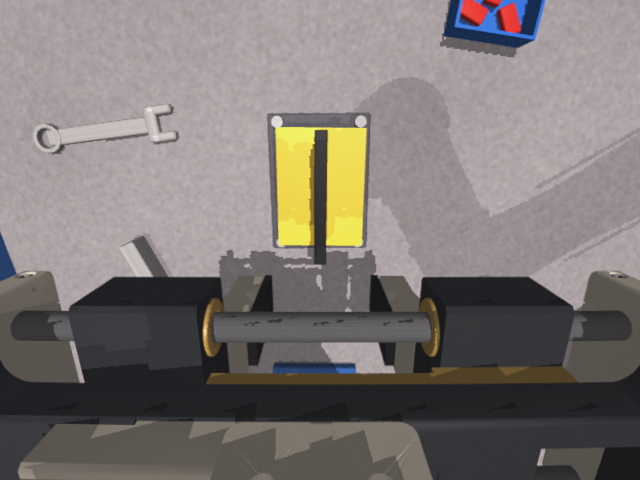

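The bar spans (321,130) to (320,263) in the wrist view. The predicted ends were (322,129) and (321,264), so the estimate holds to about 1 px. I'll descend and grip.

{"op": "jog_arm", "data": {
  "motion": [
    [[0,0,0.04,0,0,0,0.04],[0,0,0.08,0,0,0,0.04],[0,0,0.097,0,0,0,0.04],[0,0,0.097,0,0,0,0.04],[0,0,0.097,0,0,0,0],[0,0,0.097,0,0,0,0],[0,0,0.097,0,0,0,0],[0,0,0.097,0,0,0,0]]
  ],
  "newtons": 45
}}

```text
t: 2.6
eef_pos: [0.5553, 0.0355, 0.1272]
ee_rot: [-3.14, -0.0, -1.688]
force: [0.2, -0.1, -0.8]
width: 0.0138
```

{"op": "jog_arm", "data": {
  "motion": [
    [[0,0,0,0,0,0,0],[0,0,-0.01,0,0,0,0],[0,0,-0.03,0,0,0,0],[0,0,-0.06,0,0,0,0],[0,0,-0.093,0,0,0,0],[0,0,-0.093,0,0,0,0],[0,0,-0.093,0,0,0,0]]
  ]
}}

```text
t: 3.3
eef_pos: [0.5556, 0.0357, 0.2218]
ee_rot: [-3.138, 0.001, -1.689]
force: [0.5, -0.6, -0.5]
width: 0.0003
```

```bash
python3 -c "
from h import *
s=arm.get_state();w=optics.grab_frame('wrist')[:,:,::-1]
cv2.imwrite('pics/w2.png',w)
a=optics.grab_frame('side')[:,:,::-1]
cv2.imwrite('pics/s2.png',a)
show()
u=np.array([-.9915,.130]);post=np.array([.594,.2888]);v=np.array([.130,.9915])
for d in (.195,.07): print(post+u*d+v*.03)
plan(np.r_[post+u*.195+v*.03,.216],-97.5)"
```

```text
t 3.4 pos [0.5547 0.0354 0.2199] rpy [-1.7997e+02 -1.0000e-02 -9.6750e+01] F [-0.2  0.1  0.8] w 0.0003 q [ 0.42  0.16 -0.26  0.   -1.15 -0.53]
[0.4045575 0.343895 ]
[0.528495 0.327645]
shift [-0.2887, 0.1854, 0.0008] rot [-0.03, -0.0, 0.75]
```

View pics/w2.png

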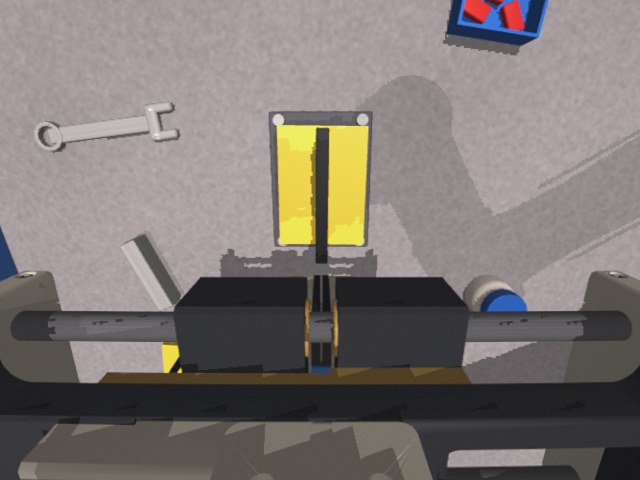

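View pics/s2.png

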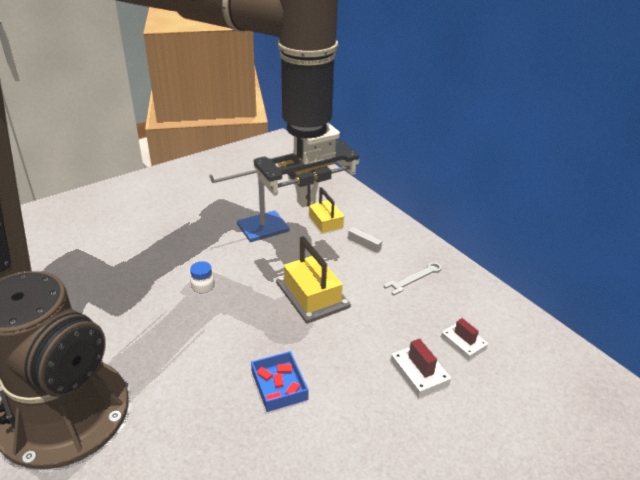

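The fingers were still closing at 13.8 mm when I lifted, so the grasp missed. The cover hasn't moved: the bar is still at (322,128) to (320,262). I'll redo it with more closing time and check the width before lifting.

{"op": "jog_arm", "data": {
  "motion": [
    [[0,0,0,0,0,0,0.04],[0,0,0,0,0,0,0.04],[0,0,0,0,0,0,0.04],[0,0,0,0,0,0,0.04],[0,0,0.04,0,0,0,0.04],[0,0,0.08,0,0,0,0.04],[0,0,0.094,0,0,0,0.04],[0,0,0.094,0,0,0,0.04]]
  ]
}}

```text
t: 4.2
eef_pos: [0.5531, 0.0348, 0.1234]
ee_rot: [3.138, -0.002, -1.689]
force: [0.0, -0.1, 0.8]
width: 0.04
```

{"op": "jog_arm", "data": {
  "motion": [
    [[0,0,0,0,0,0,0],[0,0,0,0,0,0,0],[0,0,0,0,0,0,0],[0,0,0,0,0,0,0],[0,0,0,0,0,0,0],[0,0,0,0,0,0,0],[0,0,0,0,0,0,0],[0,0,0,0,0,0,0]]
  ],
  "newtons": 45
}}

```text
t: 5.0
eef_pos: [0.5551, 0.035, 0.1251]
ee_rot: [-3.141, -0.001, -1.688]
force: [2.7, -0.2, 5.0]
width: 0.0002
```

```bash
python3 -c "
from h import *
s=arm.get_state();w=optics.grab_frame('wrist')[:,:,::-1]
crop(w,220,220,200,160,4,'pics/w3.png')
a=optics.grab_frame('side')[:,:,::-1]
crop(a,240,150,140,110,5,'pics/s3.png')
show()
"
```

```text
t 5.1 pos [0.5551 0.035  0.125 ] rpy [-1.7999e+02 -8.0000e-02 -9.6720e+01] F [ 2.9 -0.4  5.3] w 0.0002 q [ 0.42  0.25 -0.38  0.   -0.94 -0.53]
```

View pics/w3.png

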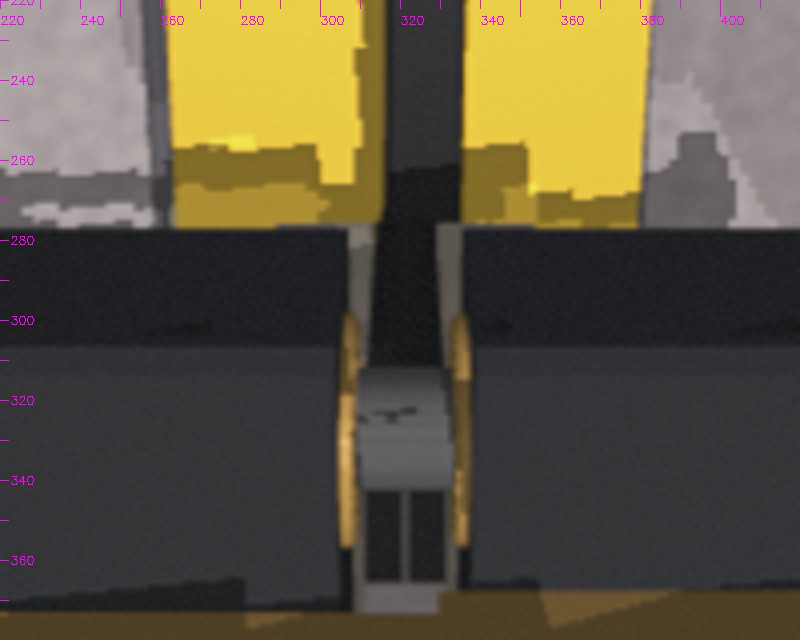

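View pics/s3.png

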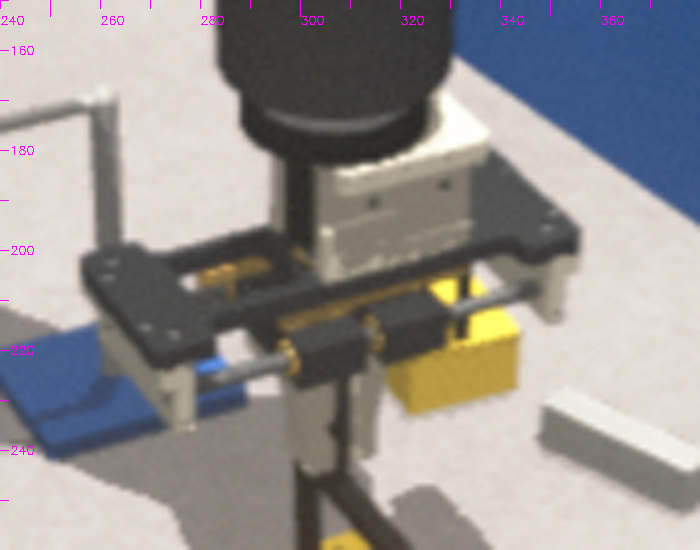

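```bash
python3 -c "
from h import *
crop(cv2.imread('pics/w2.png'),220,220,200,160,4,'pics/w2c.png')
S=model('side');print(proj(S,[[.555,.035,.103],[.555,.035,.125],[.558,.057,.129],[.555,.035,.129]]))
"
```

```text
[[305.42866601 251.0256736 ]
 [305.51104381 242.89538963]
 [300.93702375 235.83310269]
 [305.52623999 241.39876629]]
```

View pics/w2c.png

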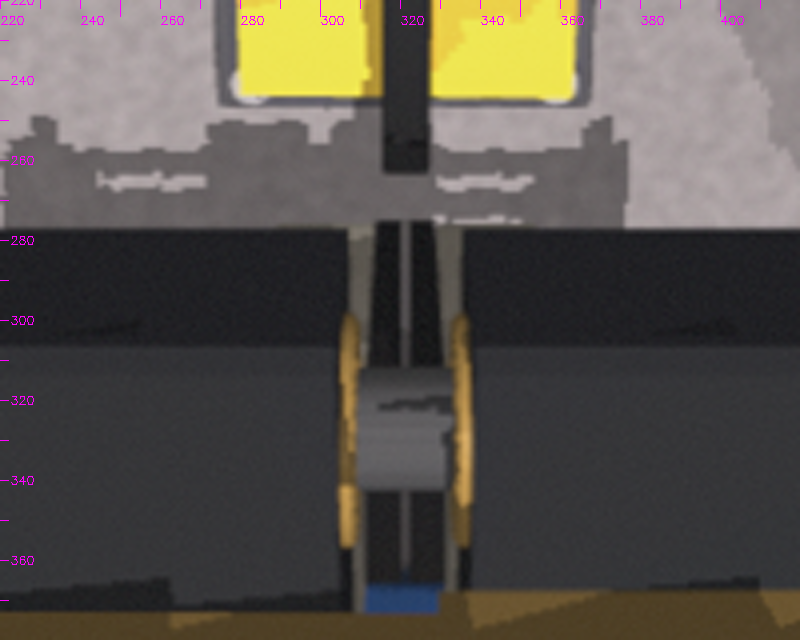

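The fingers shut fully above the bar: both crops look the same, with a thin gap at px 321. In the side view the fingertips sit at about (306,243), where I expected (305,251). I'll check where the fingertips really are relative to the TCP.

```bash
python3 -c "
from h import *
from h import Rn
m=optics.camera_model('wrist');K,D,mt=m['mtx'],m['D'],np.array(m['mount']);W=np.linalg.inv(mt)
M=(K,D,W[:3,:3],W[:3,3])
for z in (-.03,-.02,-.01,0,.01,.022):print(z,proj(M,[[x,-.025,z] for x in (-.0095,.0095)]).round(0).tolist())
S=model('side');p=np.array([.5547,.0354,.2199])
print(proj(S,[p,p-[0,0,.022],p+[0,0,.02],p+[0,0,.05]]))
a=cv2.imread('pics/s2.png');crop(a,240,110,140,110,5,'pics/s2c.png')
crop(cv2.imread('pics/w1.png'),200,220,160,160,5,'pics/w1c.png')
"
```

```text
-0.03 [[267.0, 332.0], [265.0, 294.0]]
-0.02 [[270.0, 321.0], [268.0, 285.0]]
-0.01 [[273.0, 311.0], [271.0, 276.0]]
0 [[275.0, 301.0], [274.0, 269.0]]
0.01 [[277.0, 293.0], [276.0, 262.0]]
0.022 [[280.0, 285.0], [279.0, 255.0]]
[[305.65877946 205.73758984]
 [305.56954302 214.64801634]
 [305.74191962 197.46805216]
 [305.87036971 184.75203027]]
```

View pics/s2c.png

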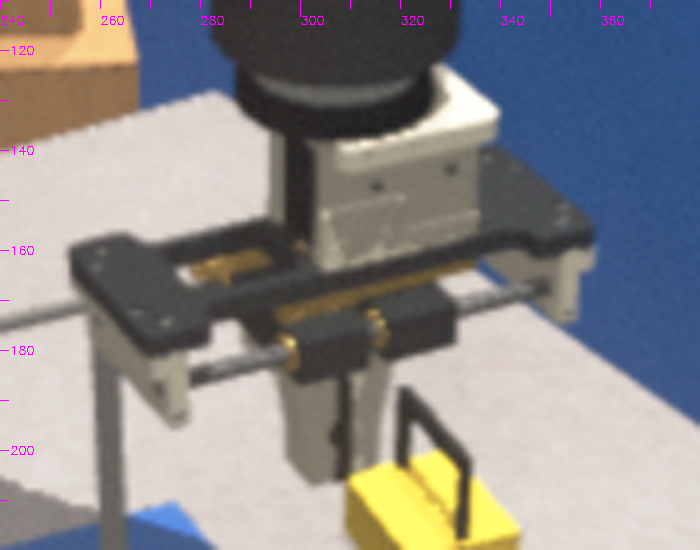

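View pics/w1c.png

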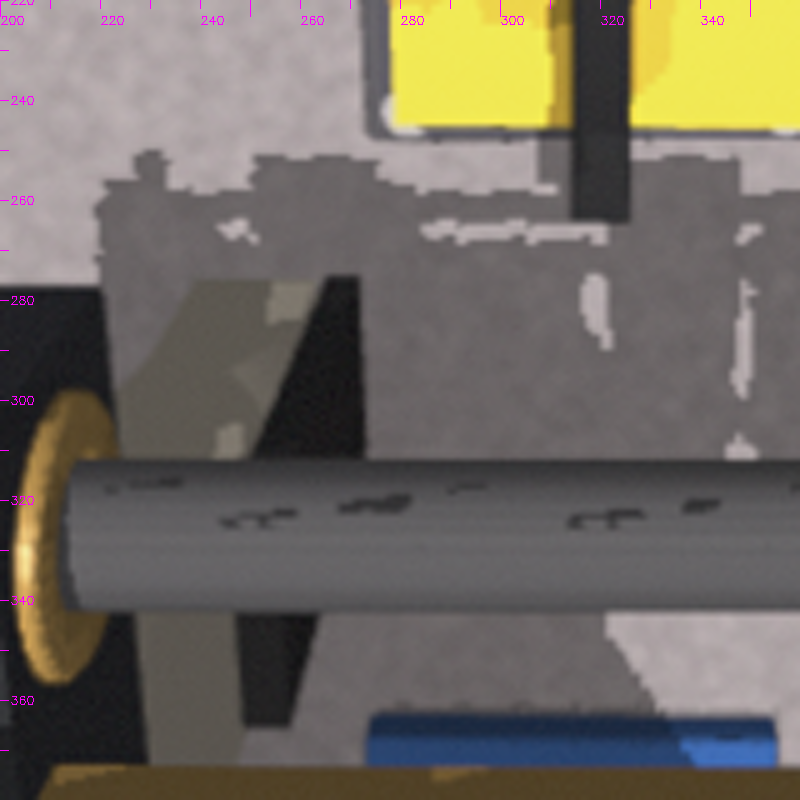

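```bash
python3 -c "
from h import *
S=model('side');p=np.array([.5547,.0354,.2199])
for z in (-.02,-.01,0,.01,.02):print(z,proj(S,[p+[-.0011,-.0094,-z]]))
"
```

```text
-0.02 [[307.92502331 199.74593255]]
-0.01 [[307.87211866 203.91319187]]
0 [[307.81980313 208.03922676]]
0.01 [[307.7680679  212.12457758]]
0.02 [[307.71690429 216.16977684]]
```

Both views put the fingertips about 0–8 mm behind the reported TCP, where the text says 22 mm ahead. The fit of the bar in w1 shows the camera pose itself is sound, so the real fingers are about 25 mm short of the text. For the bar I'll aim the TCP at z ≈ 0.100, which is clear of everything under either reading.

{"op": "jog_arm", "data": {
  "motion": [
    [[0,0,-0.02,0,0,0,0.04],[0,0,-0.02,0,0,0,0.04],[0,0,-0.02,0,0,0,0.04],[0,0,-0.02,0,0,0,0.04],[0,0,-0.02,0,0,0,0.04],[0,0,0,0,0,0,0.04],[0,0,0.018,0,0,0,0.04],[0,0,0.025,0,0,0,0.04]]
  ],
  "newtons": 45
}}

```text
t: 5.9
eef_pos: [0.5537, 0.0346, 0.098]
ee_rot: [3.139, -0.003, -1.689]
force: [-0.3, 0.2, -0.5]
width: 0.0399
```

{"op": "jog_arm", "data": {
  "motion": [
    [[0,0,0,0,0,0,0],[0,0,0,0,0,0,0],[0,0,0,0,0,0,0],[0,0,0,0,0,0,0],[0,0,0,0,0,0,0],[0,0,0,0,0,0,0],[0,0,0,0,0,0,0]]
  ]
}}

```text
t: 6.6
eef_pos: [0.5544, 0.0349, 0.0985]
ee_rot: [3.14, -0.002, -1.688]
force: [2.4, 1.3, 2.2]
width: 0.0098
```

```bash
python3 -c "
from h import *
s=arm.get_state();w=optics.grab_frame('wrist')[:,:,::-1]
crop(w,220,220,200,160,4,'pics/w4.png')
a=optics.grab_frame('side')[:,:,::-1]
crop(a,240,180,140,110,5,'pics/s4.png')
show()
"
```

```text
t 6.7 pos [0.5544 0.0349 0.0985] rpy [ 1.7991e+02 -1.2000e-01 -9.6730e+01] F [0.6 1.6 1.6] w 0.0094 q [ 0.42  0.28 -0.41  0.   -0.88 -0.53]
```

View pics/s4.png

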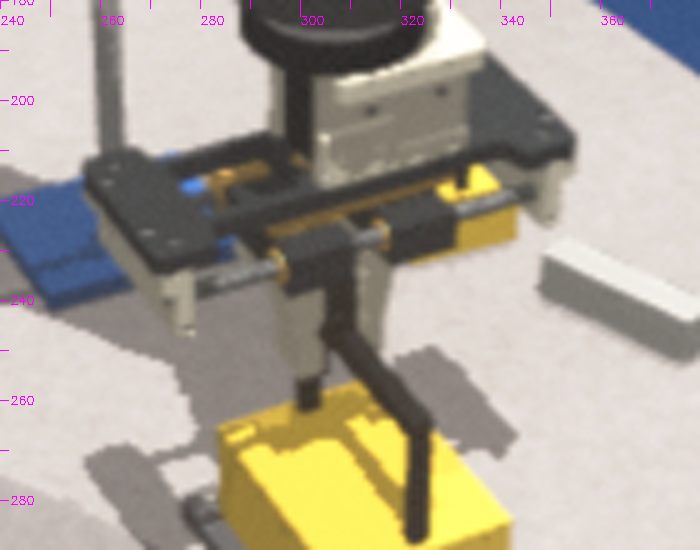

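View pics/w4.png

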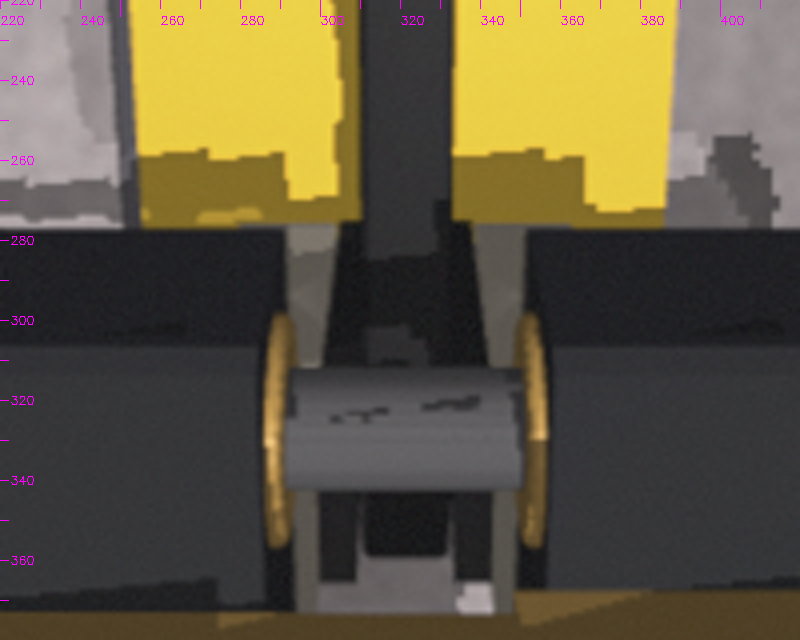

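The bar is gripped at width 9.4–9.8 mm, and the side view shows it well up between the fingers, with tips at row ~254. The bar centre is 24.5 mm above the TCP. Lifting.

{"op": "jog_arm", "data": {
  "motion": [
    [[0,0,-0.01,0,0,0,0],[0,0,-0.03,0,0,0,0],[0,0,-0.06,0,0,0,0],[0,0,-0.095,0,0,0,0],[0,0,-0.095,0,0,0,0],[0,0,-0.095,0,0,0,0]]
  ],
  "newtons": 50
}}

```text
t: 7.3
eef_pos: [0.5543, 0.0351, 0.1943]
ee_rot: [3.141, -0.001, -1.689]
force: [-0.7, -0.2, -1.9]
width: 0.0094
```

```bash
python3 -c "
from h import *
a=optics.grab_frame('side')[:,:,::-1]
cv2.imwrite('pics/s5.png',a)
a=optics.grab_frame('top')[:,:,::-1]
crop(a,270,200,110,100,7,'pics/t5.png')
show()
u=np.array([-.9915,.130]);post=np.array([.594,.2888]);v=np.array([.130,.9915])
plan(np.r_[post+u*.195+v*.03,.1925],-97.5,False)"
```

```text
t 7.4 pos [0.5535 0.0348 0.1925] rpy [ 1.7979e+02 -1.5000e-01 -9.6760e+01] F [ 0.2  0.8 -1.9] w 0.0093 q [ 0.42  0.19 -0.3   0.   -1.09 -0.53]
shift [-0.2895, 0.1843, -0.0001] rot [0.21, -0.15, 0.74]
```

View pics/s5.png

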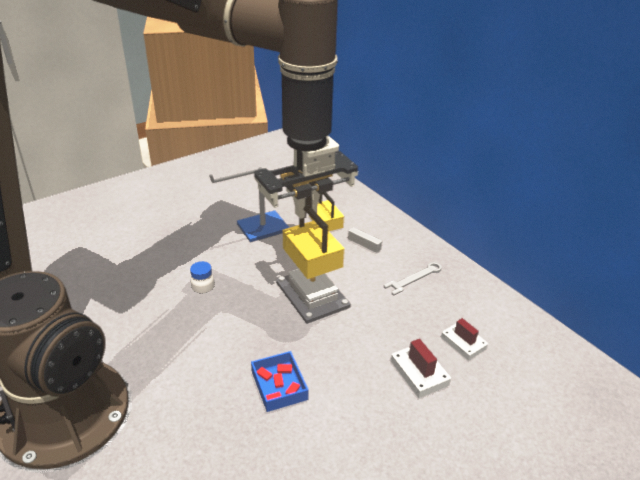

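View pics/t5.png

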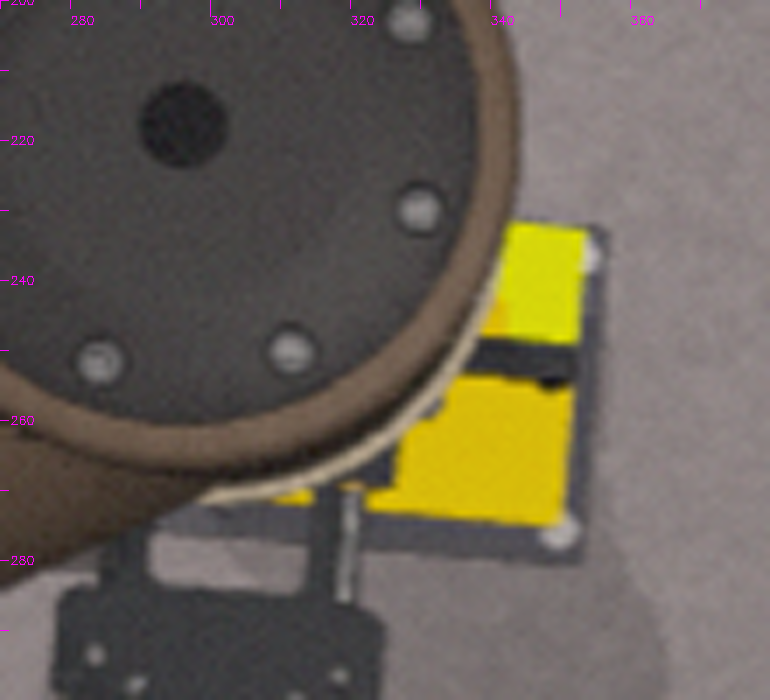

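{"op": "jog_arm", "data": {
  "motion": [
    [[-0.02,0.03,0,0,0,0,0],[-0.04,0.07,0,0,0,0,0],[-0.07,0.11,0,0,0,0,0],[-0.1,0.15,0,0,0,0,0],[-0.14,0.18,0,0,0,0.7,0],[-0.18,0.184,0,0.2,0,0.7,0],[-0.22,0.184,0,0.2,0,0.7,0],[-0.25,0.184,0,0.2,0,0.7,0]]
  ]
}}

```text
t: 8.2
eef_pos: [0.3993, 0.3064, 0.1916]
ee_rot: [3.141, -0.004, -1.699]
force: [0.6, -0.4, -2.3]
width: 0.0098
```

```bash
python3 -c "
from h import *
show()
u=np.array([-.9915,.130]);post=np.array([.594,.2888]);v=np.array([.130,.9915])
plan(np.r_[post+u*.195+v*.03,.1925],-97.5,False)"
```

```text
t 8.2 pos [0.3993 0.3064 0.1916] rpy [179.96  -0.23 -97.36] F [ 0.6 -0.4 -2.3] w 0.0098 q [ 1.05  0.1  -0.4   0.   -1.07 -1.18]
shift [-0.0378, -0.0004, -0.001] rot [0.04, -0.23, 0.14]
```

{"op": "jog_arm", "data": {
  "motion": [
    [[-0.02,0,0,0,0,0,0],[-0.038,0,-0.001,0,-0.2,0.1,0],[-0.038,0,-0.001,0,-0.2,0.1,0],[-0.038,0,-0.001,0,-0.2,0.1,0]]
  ]
}}

```text
t: 8.6
eef_pos: [0.404, 0.3435, 0.1918]
ee_rot: [3.14, -0.002, -1.701]
force: [0.1, 0.0, -1.9]
width: 0.0094
```

```bash
python3 -c "
from h import *
s=arm.get_state();w=optics.grab_frame('wrist')[:,:,::-1]
cv2.imwrite('pics/w6.png',w)
a=optics.grab_frame('side')[:,:,::-1]
crop(a,140,110,140,110,5,'pics/s6.png')
show()
u=np.array([-.9915,.130]);post=np.array([.594,.2888]);v=np.array([.130,.9915])
S=model('side');W=model('wrist',s)
p=s['eef_pos'];b=p+[0,0,.0245]
ends=[b+np.r_[v*k,.006] for k in(-.083,.023)]
print(proj(S,ends),proj(W,ends),proj(W,[[.4710,.3047,.19]]))
print(p[:2]-(post+u*.195+v*.03))
plan(np.r_[post+u*.07+v*.03,.1925],-97.5,False)"
```

```text
t 8.7 pos [0.4041 0.3431 0.1923] rpy [ 1.7993e+02 -7.0000e-02 -9.7510e+01] F [-0.3 -0.2 -2. ] w 0.0095 q [ 1.07  0.14 -0.35 -0.   -1.08 -1.2 ]
[[185.21182423 179.47638568]
 [171.21903764 158.03850256]] [[321.97950867 115.98803271]
 [321.65969588 358.06237093]] [[182.48181046 230.50482673]]
[-0.00051603 -0.00040346]
shift [-0.0009, -0.1253, -0.0004] rot [0.07, -0.07, -0.01]
```

View pics/w6.png

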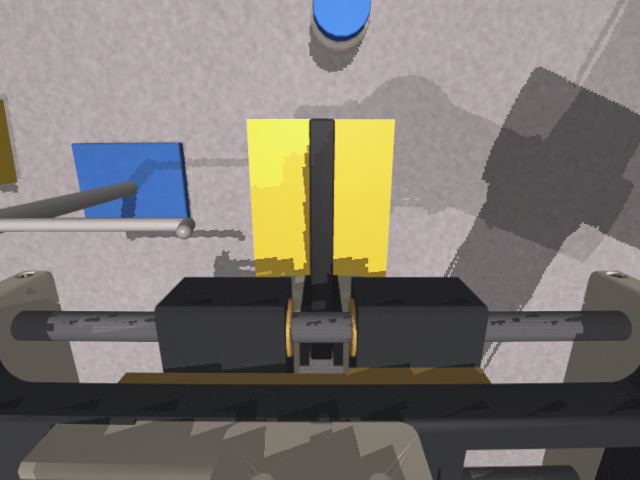

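View pics/s6.png

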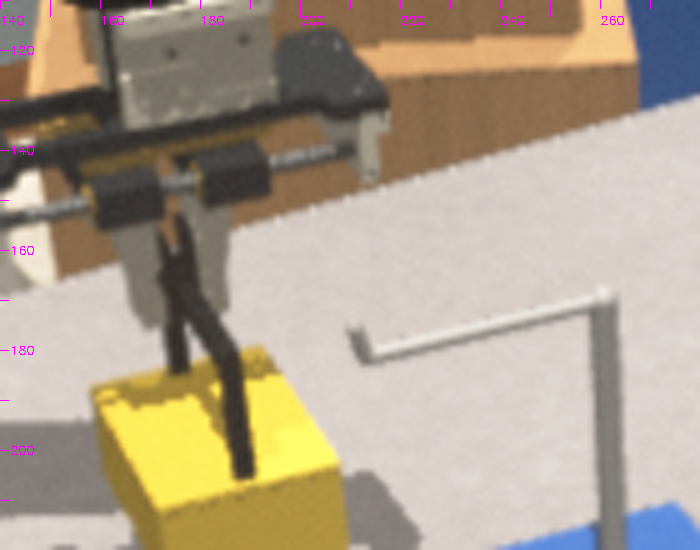

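The bar's near end is at (321,119), predicted (322,116), and the hook tip is at (184,229), predicted (182,230). The cover hangs level and the tip lines up with the window, so I'll move it on.

{"op": "jog_arm", "data": {
  "motion": [
    [[-0.001,-0.02,0,0,0,0,0],[-0.001,-0.045,0,0,0,0,0],[-0.001,-0.07,0,0,0,0,0],[-0.001,-0.095,0,0,0,0,0],[-0.001,-0.115,0,0,0,0,0],[-0.001,-0.125,0,0,0,0,0],[-0.001,-0.125,0,0,0,0,0],[-0.001,-0.125,0,0,0,0,0]]
  ]
}}

```text
t: 9.5
eef_pos: [0.5278, 0.3272, 0.1921]
ee_rot: [3.14, -0.001, -1.703]
force: [-0.1, -0.4, -1.7]
width: 0.0095
```

```bash
python3 -c "
from h import *
s=arm.get_state();w=optics.grab_frame('wrist')[:,:,::-1]
cv2.imwrite('pics/w7.png',w)
a=optics.grab_frame('side')[:,:,::-1]
crop(a,180,110,140,110,5,'pics/s7.png')
show()
u=np.array([-.9915,.130]);post=np.array([.594,.2888]);v=np.array([.130,.9915])
plan(np.r_[post+u*.07+v*.03,.1555],-97.5,False)"
```

```text
t 9.6 pos [0.5275 0.3276 0.1924] rpy [ 1.7992e+02 -6.0000e-02 -9.7500e+01] F [ 0.3  0.6 -2.3] w 0.0092 q [ 0.87  0.29 -0.15 -0.   -1.13 -1.  ]
shift [-0.0002, -0.001, 0.0369] rot [0.08, -0.06, 0.0]
```

View pics/w7.png

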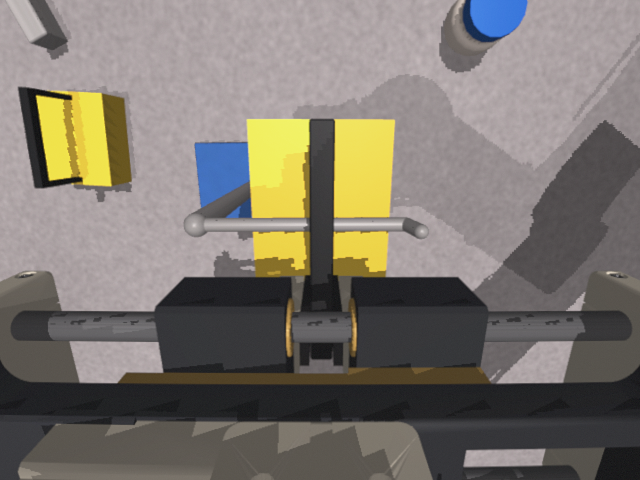

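View pics/s7.png

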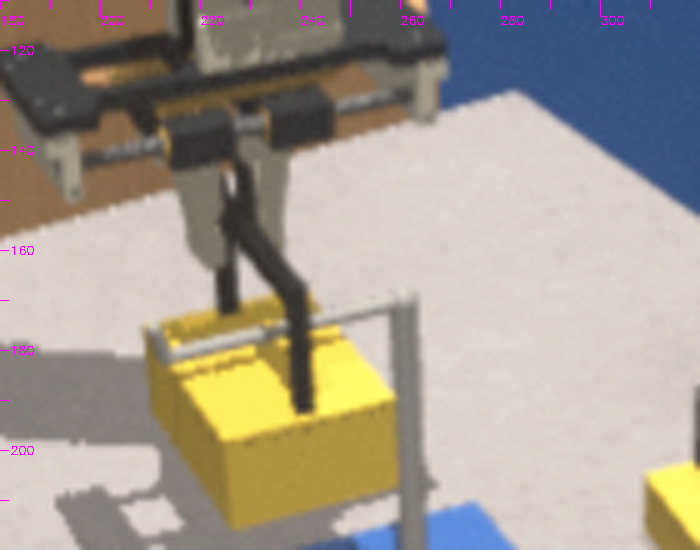

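The prong passes through the window and under the bar: it crosses the bar at (321,225), with its tip at (420,231). Lowering.

{"op": "jog_arm", "data": {
  "motion": [
    [[0,-0.001,0.015,0,0,0,0],[0,-0.001,0.028,0,0,0,0],[0,-0.001,0.035,0,0,0,0],[0,-0.001,0.038,0,0,0,0],[0,-0.001,0.038,0,0,0,0],[0,-0.001,0.038,0,0,0,0]]
  ]
}}

```text
t: 10.2
eef_pos: [0.528, 0.3274, 0.1549]
ee_rot: [3.14, -0.001, -1.701]
force: [-3.3, 0.1, 2.4]
width: 0.0094
```

```bash
python3 -c "
from h import *
a=optics.grab_frame('side')[:,:,::-1]
crop(a,180,110,140,110,5,'pics/s8.png')
show()"
```

```text
t 10.25 pos [0.5281 0.3274 0.1549] rpy [ 1.7992e+02 -7.0000e-02 -9.7480e+01] F [-4.6 -1.4  3.6] w 0.0097 q [ 0.87  0.32 -0.2  -0.   -1.05 -1.  ]
```

View pics/s8.png

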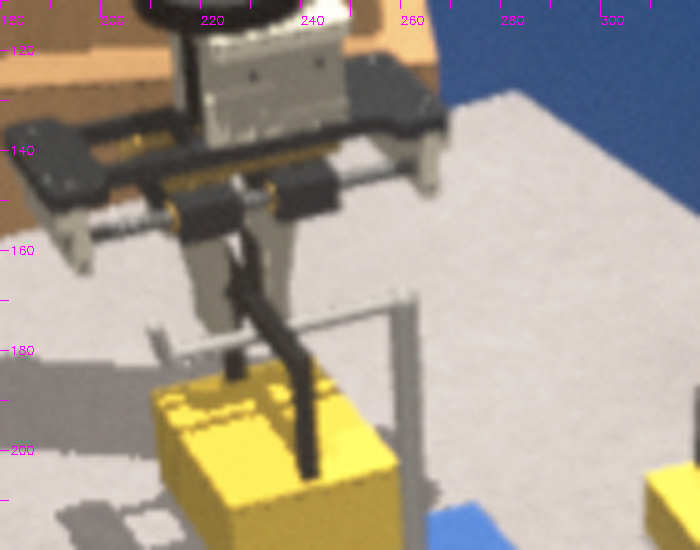

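The force went from −2 N to about +3 N, so the bar is seated. I'll release and back off upward.

{"op": "jog_arm", "data": {
  "motion": [
    [[0,0,0,0,0,0,0.015],[0,0,0,0,0,0,0.02],[0,0,0,0,0,0,0.03],[0,0,0,0,0,0,0.04],[0,0,0,0,0,0,0.04],[0,0,0,0,0,0,0.04],[0,0,0,0,0,0,0.04]]
  ],
  "newtons": 20
}}

```text
t: 10.95
eef_pos: [0.5281, 0.3274, 0.1549]
ee_rot: [3.14, -0.001, -1.701]
force: [-0.7, -0.7, 0.9]
width: 0.0398
```

{"op": "jog_arm", "data": {
  "motion": [
    [[0,0,-0.01,0,0,0,0.04],[0,0,-0.03,0,0,0,0.04],[0,0,-0.06,0,0,0,0.04],[0,0,-0.1,0,0,0,0.04],[0,0,-0.13,0,0,0,0.04],[0,0,-0.13,0,0,0,0.04]]
  ]
}}

```text
t: 11.55
eef_pos: [0.5303, 0.3287, 0.2912]
ee_rot: [-3.137, 0.005, -1.701]
force: [0.5, 0.5, 1.4]
width: 0.0399
```

```bash
python3 -c "
from h import *
a=optics.grab_frame('side')[:,:,::-1]
crop(a,180,110,140,110,5,'pics/s9.png')
w=optics.grab_frame('wrist')[:,:,::-1]
cv2.imwrite('pics/w9.png',w)
show()
plan([.56,.0073,.28],-96.6,False)"
```

```text
t 11.65 pos [0.5285 0.3278 0.2864] rpy [ 1.7999e+02  5.0000e-02 -9.7480e+01] F [ 0.  -0.7 -0.4] w 0.0398 q [ 0.87  0.24 -0.01 -0.   -1.32 -1.  ]
shift [0.3136, -0.073, 0.0061] rot [0.01, 0.05, -0.88]
```

View pics/s9.png

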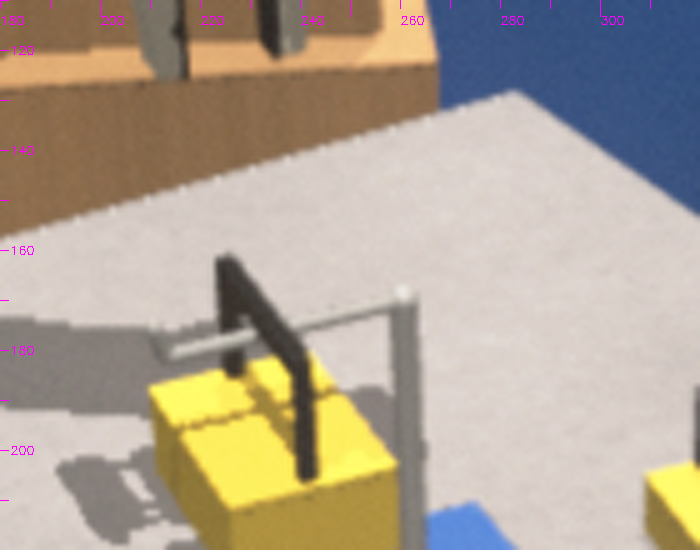

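View pics/w9.png

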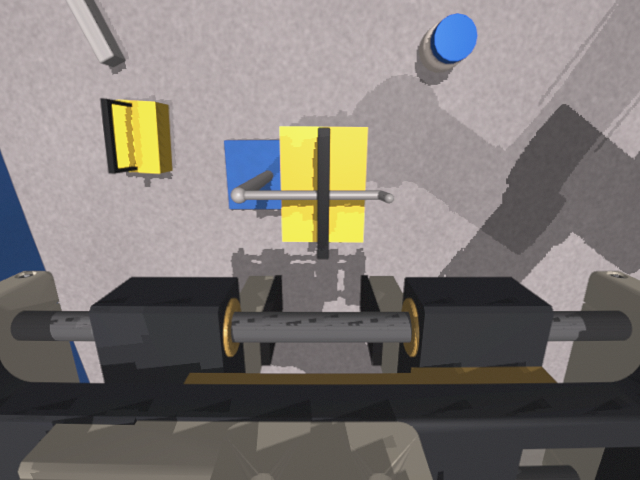

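The cover hangs on the prong and is released: the bar runs (322,128) to (322,258) and the prong crosses at row 195, near its middle. Next I'll measure the pin with the wrist camera.

{"op": "jog_arm", "data": {
  "motion": [
    [[0.04,-0.01,0,0,0,0,0.04],[0.09,-0.02,0,0,0,0,0.04],[0.14,-0.03,0,0,0,0,0.04],[0.19,-0.04,0.02,0,0,-0.9,0.04],[0.24,-0.045,0.06,0,0,-0.9,0.04],[0.28,-0.045,0.1,0,0,-0.9,0.04],[0.28,-0.045,0.1,0,0,-0.9,0.04],[0.28,-0.045,0.1,0,0,-0.9,0.04]]
  ]
}}

```text
t: 12.45
eef_pos: [0.5336, 0.0413, 0.1825]
ee_rot: [3.135, -0.002, -1.689]
force: [0.2, 0.2, -0.9]
width: 0.04
```

```bash
cat > snap.py <<'E'
import sys,pickle
from h import *
n=sys.argv[1]
s=arm.get_state();w=optics.grab_frame('wrist')[:,:,::-1]
cv2.imwrite(f'pics/{n}.png',w);pickle.dump(s,open(f'{n}.pkl','wb'));show()
E
python3 snap.py wA; python3 -c "
from h import *
s=arm.get_state();print(proj(model('wrist',s),[[.5525,.0073,.053]]))"
```

```text
t 12.5 pos [0.5353 0.0428 0.1844] rpy [ 1.798e+02 -6.000e-02 -9.671e+01] F [1.1 1.1 1. ] w 0.0399 q [ 0.44  0.16 -0.34 -0.   -1.07 -0.56]
[[296.50068452 188.5761041 ]]
```

View pics/wA.png

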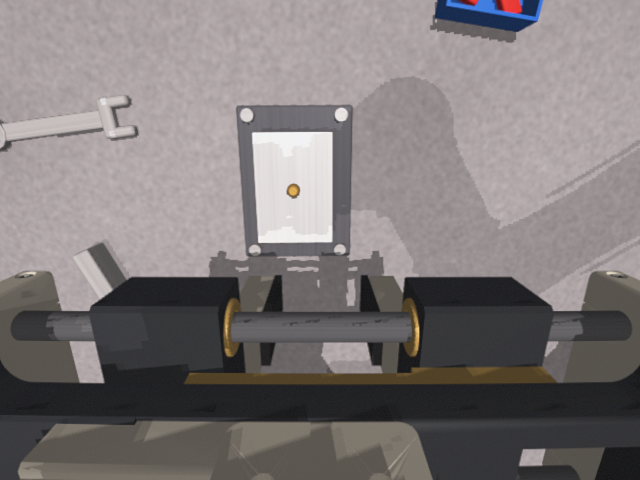

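{"op": "jog_arm", "data": {
  "motion": [
    [[0,0,0,0,0,0,0.04],[0,0,0,0,0,0,0.04]]
  ]
}}

```text
t: 12.7
eef_pos: [0.5357, 0.0436, 0.185]
ee_rot: [3.139, -0.001, -1.687]
force: [0.1, 0.7, 0.3]
width: 0.0404
```

```bash
python3 snap.py wB
```

```text
t 12.75 pos [0.5358 0.0438 0.185 ] rpy [ 1.7985e+02 -3.0000e-02 -9.6650e+01] F [-0.4  0.1 -0. ] w 0.0399 q [ 0.45  0.16 -0.34 -0.   -1.07 -0.56]
```

{"op": "jog_arm", "data": {
  "motion": [
    [[-0.01,-0.02,0.03,0,0,0,0.04],[-0.02,-0.04,0.06,0,0,0,0.04],[-0.02,-0.04,0.07,0,0,0,0.04],[-0.02,-0.04,0.07,0,0,0,0.04],[-0.02,-0.04,0.07,0,0,0,0.04],[-0.02,-0.04,0.07,0,0,0,0.04]]
  ]
}}

```text
t: 13.35
eef_pos: [0.578, 0.0593, 0.1166]
ee_rot: [3.141, 0.0, -1.686]
force: [-0.8, 0.4, -0.8]
width: 0.0398
```

```bash
python3 snap.py wC; python3 -c "
from h import *
crop(cv2.imread('pics/wB.png'),220,90,150,180,4,'pics/wBc.png')
crop(cv2.imread('pics/wC.png'),260,70,200,200,4,'pics/wCc.png')
"
```

```text
t 13.4 pos [0.5781 0.0592 0.1166] rpy [ 1.7998e+02  3.0000e-02 -9.6630e+01] F [ 0.3 -0.5 -0.3] w 0.0401 q [ 0.44  0.3  -0.34 -0.   -0.94 -0.55]
```

View pics/wBc.png

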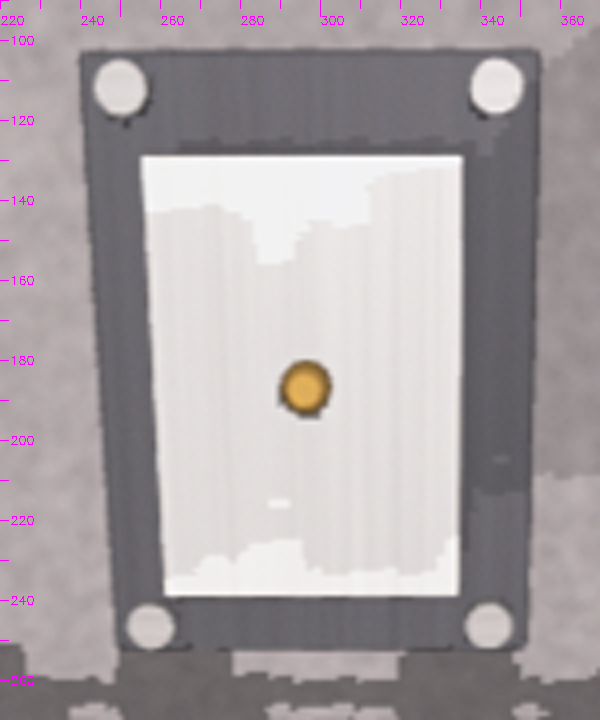

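View pics/wC.png

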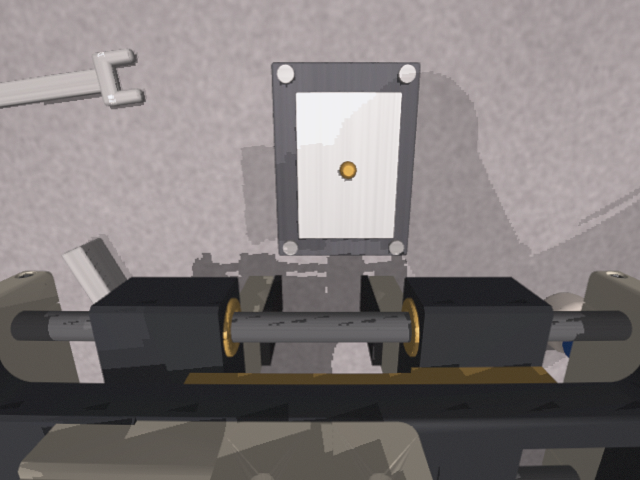

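View pics/wCc.png

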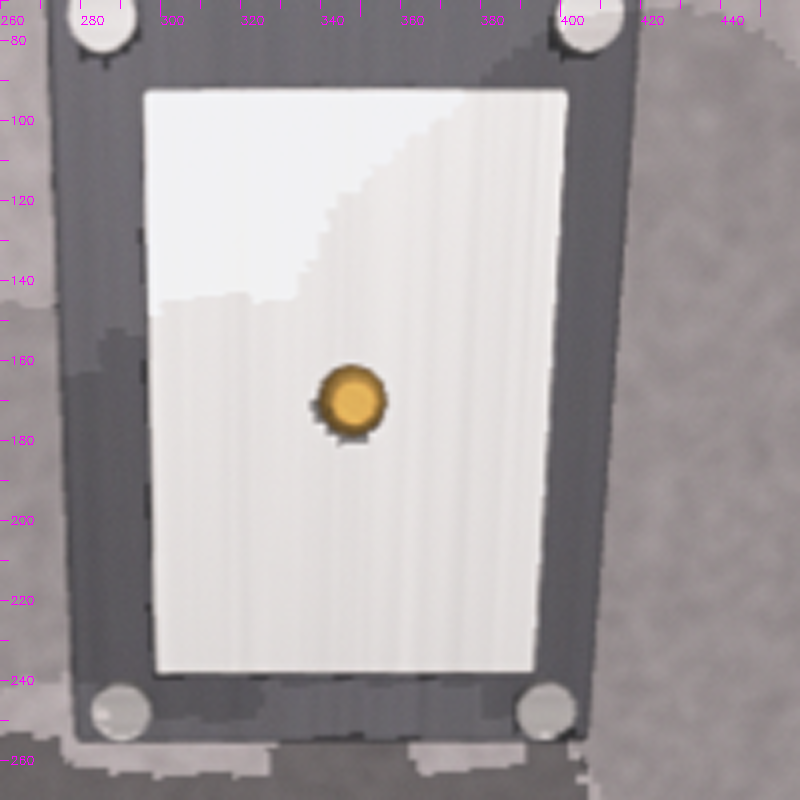

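Run:
```python
from h import *; import pickle
B=model('wrist',pickle.load(open('wB.pkl','rb')));C=model('wrist',pickle.load(open('wC.pkl','rb')));T=model('top');S=model('side')
b=lambda x,y:(220+(x+.5)/4-.5,90+(y+.5)/4-.5);c=lambda x,y:(260+(x+.5)/4-.5,70+(y+.5)/4-.5)
print("pin",tri([(B,b(305,387)),(C,c(352,400))]),atz(B,b(305,387),.053),atz(C,c(352,400),.053))
for nm,M,f,P in(("B",B,b,[(140,155),(463,155),(459,597),(164,597)]),("C",C,c,[(144,91),(569,91),(534,672),(156,672)])):
    Q=np.array([atz(M,f(*p),.044)[:2] for p in P]);n,d=Q[3]-Q[0]+Q[2]-Q[1],Q[0]-Q[1]+Q[3]-Q[2]
    print(nm,Q.mean(0),np.linalg.norm(n)/2,np.linalg.norm(d)/2,"yaw",np.degrees(np.arctan2(-n[0],n[1])),np.degrees(np.arctan2(d[1],d[0])))
for p,q in zip([(140,155),(463,155),(459,597),(164,597)],[(144,91),(569,91),(534,672),(156,672)]): print(tri([(B,b(*p)),(C,c(*q))]))
plan([.596-.0048,-.295+.03,.16],-99.2,False)
```

```text
pin (array([0.55380395, 0.00684334, 0.04815087]), [np.float64(0.0), np.float64(0.0)]) [0.5533899  0.00624226 0.053     ] [0.55414368 0.00639566 0.053     ]
B [0.55374753 0.0071114 ] 0.10013481322401813 0.07013651292975198 yaw -6.4759148910403646 -6.687018878252615
C [0.55369915 0.00684748] 0.09931992011712674 0.06969963190375913 yaw -6.509747285774697 -6.547465141906921
(array([ 0.58280342, -0.04655322,  0.04424044]), [np.float64(0.2), np.float64(0.2)])
(array([ 0.51322838, -0.0386021 ,  0.04325017]), [np.float64(0.0), np.float64(0.0)])
(array([0.52453573, 0.0609135 , 0.04288931]), [np.float64(0.4), np.float64(0.4)])
(array([0.59378059, 0.0519868 , 0.0457635 ]), [np.float64(0.3), np.float64(0.3)])
shift [0.3205, -0.0505, -0.0436] rot [0.02, 0.03, 2.57]
```

The pin is at (553.8, 6.7) mm with mould yaw −6.55°. The ejector corners come out at 43–46 mm high and 100 × 70 mm, which agrees with the text. Now to the plate.

{"op": "jog_arm", "data": {
  "motion": [
    [[0.03,-0.01,-0.04,0,0,0,0.06],[0.075,-0.02,-0.044,0,0,0.5,0.06],[0.125,-0.03,-0.044,0,0,1,0.06],[0.175,-0.04,-0.044,0,0,2,0.06],[0.225,-0.05,-0.044,0,0,2.6,0.06],[0.275,-0.06,-0.044,0,0,2.6,0.06],[0.32,-0.06,-0.044,0,0,2.6,0.06],[0.32,-0.06,-0.044,0,0,2.6,0.06]]
  ]
}}

```text
t: 14.2
eef_pos: [0.5996, -0.2709, 0.1613]
ee_rot: [-3.141, -0.0, -1.737]
force: [-0.5, 0.9, 0.9]
width: 0.0598
```

{"op": "jog_arm", "data": {
  "motion": [
    [[0,0,0,0,0,0,0.06],[0,0,0,0,0,0,0.06],[0,0,0,0,0,0,0.06]]
  ]
}}

```text
t: 14.5
eef_pos: [0.5999, -0.2701, 0.162]
ee_rot: [-3.14, -0.0, -1.736]
force: [-0.4, 0.5, 0.0]
width: 0.0599
```

```bash
python3 snap.py wD; python3 -c "
from h import *
crop(cv2.imread('pics/wD.png'),220,90,200,180,4,'pics/wDc.png')"
```

```text
t 14.55 pos [ 0.5999 -0.2699  0.1618] rpy [-1.7991e+02 -1.0000e-02 -9.9440e+01] F [-0.3  0.4  0.8] w 0.0597 q [-0.13  0.37 -0.11  0.   -1.09 -0.04]
```

View pics/wD.png

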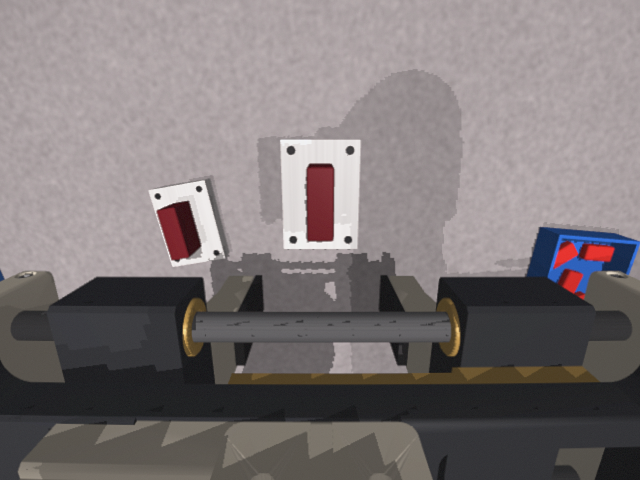

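View pics/wDc.png

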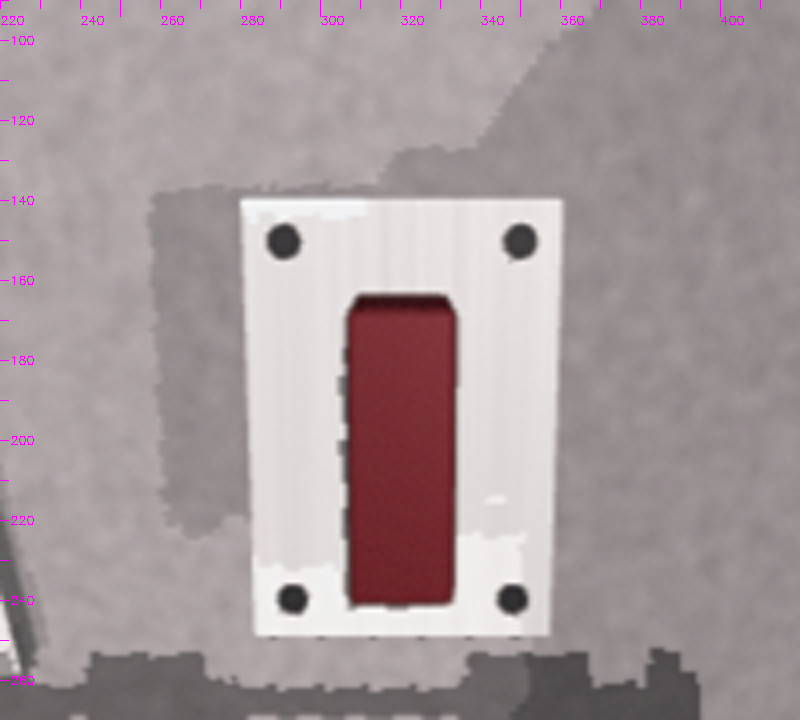

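Run:
```python
from h import *; import pickle
B=model('wrist',pickle.load(open('wD.pkl','rb')))
b=lambda x,y:(220+(x+.5)/4-.5,90+(y+.5)/4-.5)
for z,P in ((.022,[(240,199),(564,199),(551,636),(254,636)]),(.022,[(284,241),(520,241),(512,599),(293,599)]),(.066,[(347,308),(455,308),(453,604),(349,604)])):
    Q=np.array([atz(B,b(*p),z)[:2] for p in P]);n,d=Q[3]-Q[0]+Q[2]-Q[1],Q[0]-Q[1]+Q[3]-Q[2]
    print(Q.mean(0),np.linalg.norm(n)/2,np.linalg.norm(d)/2,"yaw",np.degrees(np.arctan2(-n[0],n[1])),np.degrees(np.arctan2(d[1],d[0])))
```

```text
[ 0.59676681 -0.29463404] 0.10037107225823332 0.07086543579141673 yaw -9.395744256932138 -9.423563840486166
[ 0.59674005 -0.29478807] 0.08222952636997362 0.05192821562183851 yaw -9.38139072082771 -9.423581909584179
[ 0.59680048 -0.29523115] 0.05896240952530151 0.020846197927589797 yaw -9.475973406762828 -9.42265152818482
```

```bash
python3 -c "
from h import *
plan([.5968,-.2948,.085],-99.4,False)"
```

```text
shift [0.0251, -0.0009, 0.0769] rot [-0.09, -0.01, -0.04]
```

{"op": "jog_arm", "data": {
  "motion": [
    [[0.015,-0.001,0.02,0,0,0,0.06],[0.025,-0.001,0.05,-0.1,0,0,0.06],[0.025,-0.001,0.077,-0.1,0,0,0.06],[0.025,-0.001,0.077,-0.1,0,0,0.06],[0.025,-0.001,0.077,-0.1,0,0,0.06],[0.025,-0.001,0.077,-0.1,0,0,0.06]]
  ]
}}

```text
t: 15.15
eef_pos: [0.5983, -0.2945, 0.0868]
ee_rot: [-3.139, -0.001, -1.734]
force: [0.7, 0.5, -0.3]
width: 0.06
```

```bash
python3 -c "
from h import *
plan([.5968,-.2948,.030],-99.4,False)
a=optics.grab_frame('side')[:,:,::-1]
crop(a,360,290,120,110,6,'pics/sE.png');show()
S=model('side');s=arm.get_state();p=s['eef_pos'];print(proj(S,[p+[0,-.0095,0]]))"
```

```text
shift [0.0005, 0.0016, 0.0568] rot [-0.13, -0.04, 0.04]
t 15.2 pos [ 0.5983 -0.2945  0.0869] rpy [-1.7984e+02 -3.0000e-02 -9.9380e+01] F [ 1.2 -0.7 -0.3] w 0.0598 q [-0.17  0.45 -0.17  0.   -0.94  0.  ]
[[428.40956306 343.89303213]]
```

View pics/sE.png

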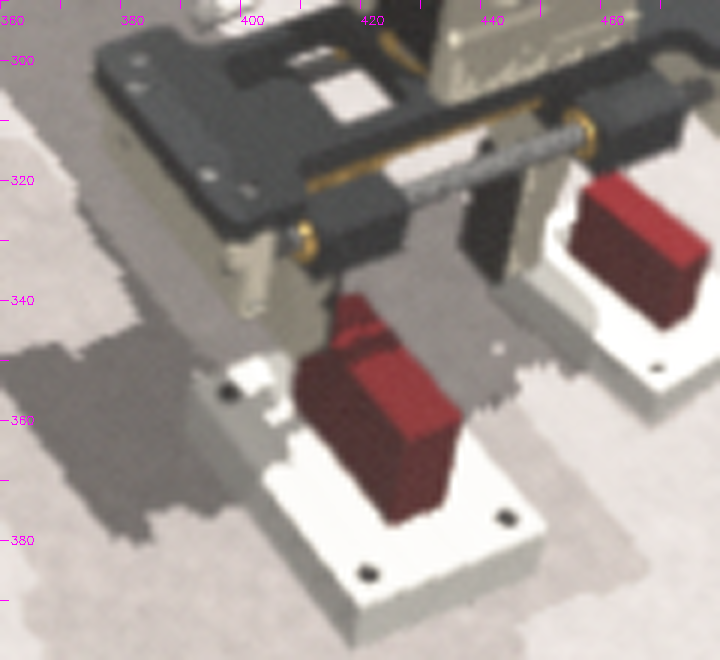

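{"op": "jog_arm", "data": {
  "motion": [
    [[0,0.001,0.02,0,0,0,0.06],[0,0.0015,0.035,-0.1,0,0,0.06],[0,0.0015,0.05,-0.1,0,0,0.06],[0,0.0015,0.056,-0.1,0,0,0.06],[0,0.0015,0.056,-0.1,0,0,0.06],[0,0.0015,0.056,-0.1,0,0,0.06]]
  ]
}}

```text
t: 15.8
eef_pos: [0.5972, -0.2945, 0.0311]
ee_rot: [-3.141, -0.001, -1.734]
force: [0.3, -0.0, 0.2]
width: 0.0601
```

```bash
python3 -c "
from h import *
plan([.5968,-.2948,.030],-99.4,False)
a=optics.grab_frame('side')[:,:,::-1]
crop(a,360,290,120,110,6,'pics/sF.png');show()"
```

```text
shift [0.0004, 0.0004, 0.0011] rot [-0.06, -0.05, 0.03]
t 15.85 pos [ 0.5974 -0.2945  0.0314] rpy [-1.7991e+02 -4.0000e-02 -9.9370e+01] F [ 0.4 -0.5  0.4] w 0.0598 q [-0.17  0.51 -0.23  0.   -0.84  0.  ]
```

View pics/sF.png

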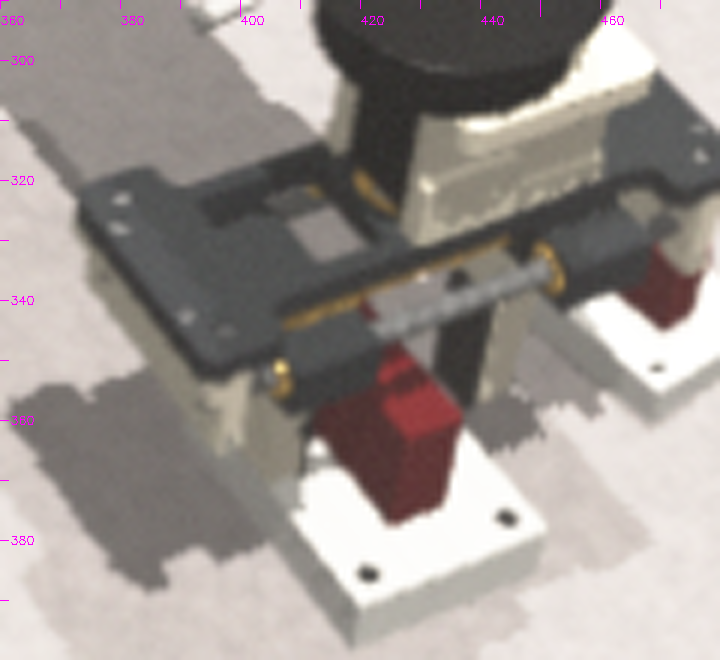

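The fingers straddle the grip block in the side view, with the near finger's tip at about (409,370), just above the plate's top face. I'll close and check the width.

{"op": "jog_arm", "data": {
  "motion": [
    [[0,0,0.001,0,0,0,0],[0,0,0.001,0,0,0,0],[0,0,0.001,0,0,0,0],[0,0,0.001,0,0,0,0],[0,0,0.001,0,0,0,0],[0,0,0.001,0,0,0,0],[0,0,0.001,0,0,0,0],[0,0,0.001,0,0,0,0]]
  ],
  "newtons": 55
}}

```text
t: 16.65
eef_pos: [0.5971, -0.2945, 0.0304]
ee_rot: [-3.14, -0.001, -1.734]
force: [-1.6, 0.9, 2.1]
width: 0.0217
```

```bash
python3 -c "
from h import *
show()"
```

```text
t 16.65 pos [ 0.5971 -0.2945  0.0304] rpy [-1.7994e+02 -4.0000e-02 -9.9370e+01] F [-1.6  0.9  2.1] w 0.0217 q [-0.17  0.51 -0.23  0.   -0.84  0.  ]
```

The block is held at 21.7 mm, and TCP z 30.4 mm corresponds to the plate's underside at 0. Lifting.

{"op": "jog_arm", "data": {
  "motion": [
    [[0,0,-0.01,0,0,0,0],[0,0,-0.03,0,0,0,0],[0,0,-0.06,0,0,0,0],[0,0,-0.09,0,0,0,0],[0,0,-0.09,0,0,0,0],[0,0,-0.09,0,0,0,0],[0,0,-0.09,0,0,0,0]]
  ]
}}

```text
t: 17.35
eef_pos: [0.5959, -0.2939, 0.1189]
ee_rot: [3.14, -0.0, -1.735]
force: [-0.8, 0.3, -5.7]
width: 0.0219
```

```bash
python3 snap.py wG; python3 -c "
from h import *
crop(cv2.imread('pics/wG.png'),240,90,170,190,4,'pics/wGc.png')
a=optics.grab_frame('side')[:,:,::-1]
crop(a,360,240,130,120,5,'pics/sG.png')"
```

```text
t 17.4 pos [ 0.5959 -0.294   0.1187] rpy [ 1.799e+02 -1.000e-02 -9.939e+01] F [ 0.2 -0.6 -4.4] w 0.0215 q [-0.17  0.42 -0.14  0.   -1.01  0.  ]
```

View pics/wGc.png

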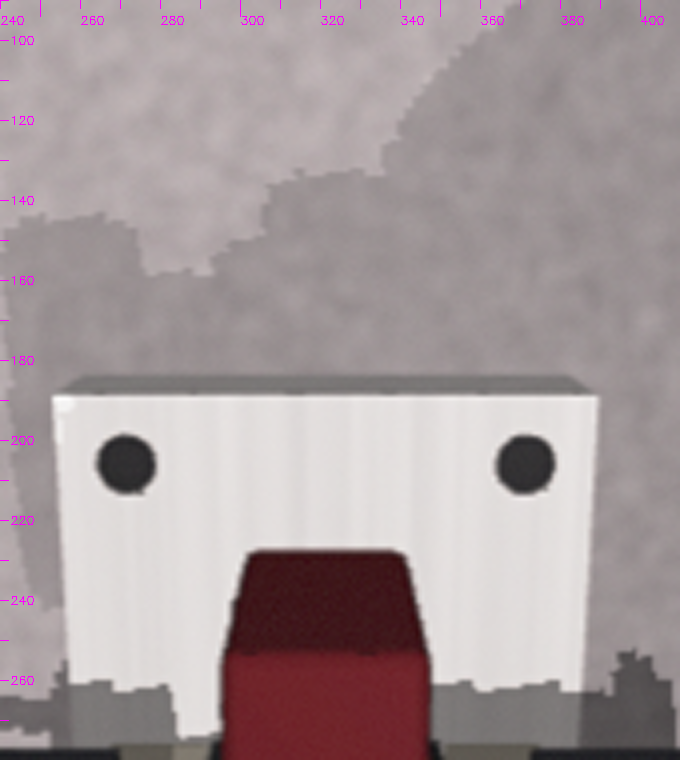

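View pics/sG.png

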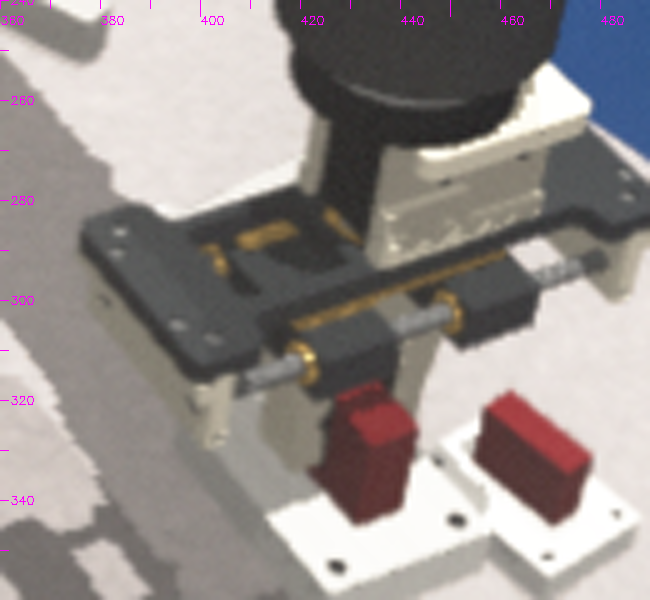

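Run:
```python
from h import *; import pickle
m=optics.camera_model('wrist');K,D,mt=m['mtx'],m['D'],np.array(m['mount']);W=np.linalg.inv(mt);M=(K,D,W[:3,:3],W[:3,3])
b=lambda x,y:(240+(x+.5)/4-.5,90+(y+.5)/4-.5)
h=[atz(M,b(*p),.0084) for p in ((126,464),(525,464))];c=[atz(M,b(*p),.0084) for p in ((52,395),(600,395))]
for n,(l,r) in (("holes",h),("corners",c)): print(n,l.round(4),r.round(4),"len",np.linalg.norm(r-l).round(4),"mid",((l+r)/2).round(4),"ang",np.degrees(np.arctan2(-(r-l)[0],(r-l)[1])).round(2))
# plate centre in tool at grasp from wD measurement
R=Rn.from_euler('xyz',np.radians([-179.94,-.04,-99.37]))
print(R.inv().apply(np.array([.5968,-.2948,0])-[.5971,-.2945,.0304]))
```

```text
holes [ 0.0414 -0.0262  0.0084] [0.0414 0.0258 0.0084] len 0.0521 mid [ 0.0414 -0.0002  0.0084] ang -0.03
corners [ 0.0504 -0.0354  0.0084] [0.0504 0.0351 0.0084] len 0.0705 mid [ 0.0504 -0.0001  0.0084] ang -0.03
[0.00032362 0.00027899 0.03039996]
```

```bash
python3 -c "
from h import *
plan([.55385,.0071,.1187],-96.55,False)"
```

```text
shift [-0.2903, 0.0908, 0.0001] rot [0.1, -0.02, -2.84]
```

{"op": "jog_arm", "data": {
  "motion": [
    [[-0.03,0.01,0,0,0,-1,0],[-0.07,0.022,0,0,0,-2.8,0],[-0.115,0.036,0,0,0,-2.8,0],[-0.16,0.05,0,0.1,0,-2.8,0],[-0.205,0.065,0,0.1,0,-2.8,0],[-0.245,0.078,0,0.1,0,-2.8,0],[-0.275,0.087,0,0.1,0,-2.8,0],[-0.29,0.091,0,0.1,0,-2.8,0]]
  ]
}}

```text
t: 18.25
eef_pos: [0.5528, 0.0092, 0.1182]
ee_rot: [3.141, -0.001, -1.684]
force: [0.7, 0.0, -5.4]
width: 0.0215
```

{"op": "jog_arm", "data": {
  "motion": [
    [[0,0,0,0,0,0,0],[0,0,0,0,0,0,0],[0,0,0,0,0,0,0]]
  ]
}}

```text
t: 18.55
eef_pos: [0.5527, 0.0083, 0.1178]
ee_rot: [3.14, -0.001, -1.684]
force: [-0.3, 0.3, -4.8]
width: 0.0217
```

```bash
python3 -c "
from h import *
show();plan([.55385,.0071,.090],-96.55,False)
a=optics.grab_frame('side')[:,:,::-1]
crop(a,250,200,140,120,5,'pics/sH.png')"; python3 snap.py wH
```

```text
t 18.55 pos [0.5527 0.0083 0.1178] rpy [ 1.799e+02 -6.000e-02 -9.651e+01] F [-0.3  0.3 -4.8] w 0.0217 q [ 0.37  0.25 -0.4   0.   -0.92 -0.48]
shift [0.001, -0.0014, 0.0277] rot [0.1, -0.06, 0.04]
t 18.65 pos [0.5528 0.0081 0.1179] rpy [ 1.7992e+02 -5.0000e-02 -9.6540e+01] F [-0.4  0.6 -5.1] w 0.0221 q [ 0.37  0.25 -0.4   0.   -0.92 -0.48]
```

View pics/sH.png

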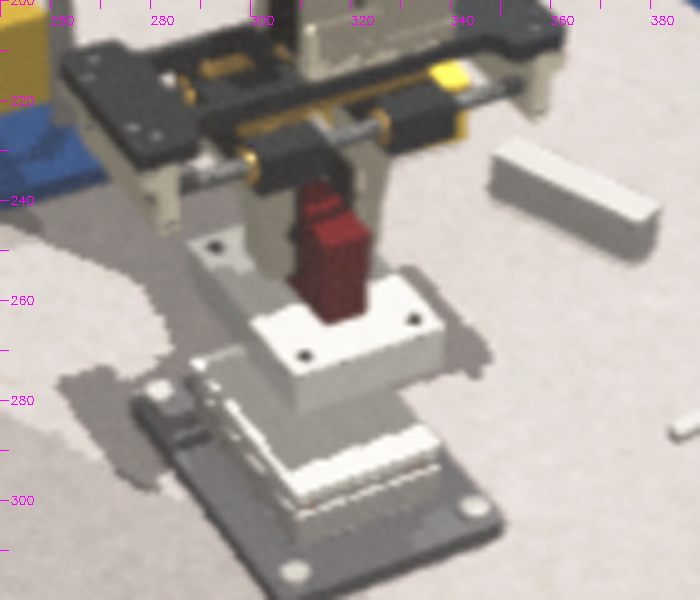

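View pics/wH.png

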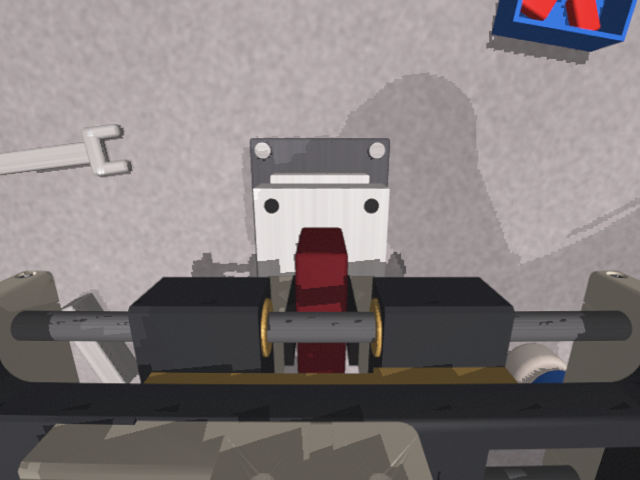

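The plate hangs square over the ejector: in the wrist view its front edge, rows 185–190, lies parallel to the flange. I'll correct about 1 mm and descend to just above the pin.

{"op": "jog_arm", "data": {
  "motion": [
    [[0.001,-0.001,0.01,0.1,0,0,0],[0.001,-0.0012,0.02,0.1,0,0,0],[0.001,-0.0012,0.028,0.1,0,0,0],[0.001,-0.0012,0.028,0.1,0,0,0],[0.001,-0.0012,0.028,0.1,0,0,0]]
  ]
}}

```text
t: 19.15
eef_pos: [0.5537, 0.0068, 0.0895]
ee_rot: [3.141, -0.001, -1.685]
force: [-0.7, -0.2, -5.7]
width: 0.0215
```

```bash
python3 -c "
from h import *
show();plan([.55385,.0071,.080],-96.55,False)"
```

```text
t 19.15 pos [0.5537 0.0068 0.0895] rpy [ 1.7997e+02 -8.0000e-02 -9.6540e+01] F [-0.7 -0.2 -5.7] w 0.0215 q [ 0.37  0.29 -0.43  0.   -0.86 -0.48]
shift [-0.0003, -0.0002, 0.0095] rot [0.03, -0.08, 0.01]
```

Within 0.3 mm. I'll lower past tip height to TCP z 0.080 and watch the force.

{"op": "jog_arm", "data": {
  "motion": [
    [[-0.0003,-0.0002,0.003,0,-0.1,0,0],[-0.0003,-0.0002,0.005,0,-0.1,0,0],[-0.0003,-0.0002,0.007,0,-0.1,0,0],[-0.0003,-0.0002,0.009,0,-0.1,0,0],[-0.0003,-0.0002,0.01,0,-0.1,0,0],[-0.0003,-0.0002,0.01,0,-0.1,0,0]]
  ]
}}

```text
t: 19.75
eef_pos: [0.5538, 0.0071, 0.0793]
ee_rot: [3.141, 0.0, -1.685]
force: [-1.3, 0.4, -5.2]
width: 0.0219
```

```bash
python3 -c "
from h import *
show();plan([.55385,.0071,.073],-96.55,False)"
```

```text
t 19.75 pos [0.5538 0.0071 0.0793] rpy [ 1.7996e+02  1.0000e-02 -9.6540e+01] F [-1.3  0.4 -5.2] w 0.0219 q [ 0.37  0.3  -0.44 -0.   -0.84 -0.48]
shift [-0.0, -0.0, 0.0063] rot [0.04, 0.01, 0.01]
```

At 79.3 mm, 4 mm below the riding height, the force is unchanged at −5 N, so the pin has entered the hole. Next I'll settle onto the ejector and press.

{"op": "jog_arm", "data": {
  "motion": [
    [[0,0,0.003,0,0,0,0],[0,0,0.005,0,0,0,0],[0,0,0.007,0,0,0,0],[0,0,0.009,0,0,0,0],[0,0,0.01,0,0,0,0],[0,0,0.01,0,0,0,0]]
  ],
  "newtons": 60
}}

```text
t: 20.35
eef_pos: [0.5539, 0.0071, 0.07]
ee_rot: [3.141, 0.0, -1.685]
force: [-4.8, 2.1, 7.6]
width: 0.0216
```

```bash
python3 -c "
from h import *
show();plan([.55385,.0071,.0665],-96.55,False)"
```

```text
t 20.35 pos [0.5539 0.0071 0.07  ] rpy [ 1.7998e+02  1.0000e-02 -9.6520e+01] F [-4.8  2.1  7.6] w 0.0216 q [ 0.37  0.31 -0.45 -0.   -0.81 -0.48]
shift [-0.0, 0.0, 0.0035] rot [0.02, 0.01, 0.03]
```

{"op": "jog_arm", "data": {
  "motion": [
    [[0,0,0.001,0,0,0,0],[0,0,0.0015,0,0,0,0],[0,0,0.002,0,0,0,0],[0,0,0.002,0,0,0,0]]
  ]
}}

```text
t: 20.75
eef_pos: [0.5538, 0.0071, 0.0689]
ee_rot: [-3.142, 0.0, -1.684]
force: [-4.9, 1.3, 7.5]
width: 0.0214
```

```bash
python3 -c "
from h import *
show()"
```

```text
t 20.75 pos [0.5538 0.0071 0.0689] rpy [-1.80e+02  1.00e-02 -9.65e+01] F [-4.9  1.3  7.5] w 0.0214 q [ 0.37  0.31 -0.45 -0.   -0.81 -0.48]
```

{"op": "jog_arm", "data": {
  "motion": [
    [[0,0,0.001,0,0,0,0],[0,0,0.002,0,0,0,0],[0,0,0.002,0,0,0,0],[0,0,0.002,0,0,0,0]]
  ]
}}

```text
t: 21.15
eef_pos: [0.5539, 0.0071, 0.0684]
ee_rot: [-3.141, 0.0, -1.684]
force: [-6.8, 2.3, 12.5]
width: 0.0213
```

```bash
python3 -c "
from h import *
show()"
```

```text
t 21.15 pos [0.5539 0.0071 0.0684] rpy [-1.7996e+02  1.0000e-02 -9.6470e+01] F [-6.8  2.3 12.5] w 0.0213 q [ 0.37  0.31 -0.45  0.   -0.81 -0.48]
```

{"op": "jog_arm", "data": {
  "motion": [
    [[0,0.0005,0.001,0,0,0,0],[0,0.0005,0.002,0,0,0,0],[0,0.0005,0.0025,0,0,0,0],[0,0.0005,0.0025,0,0,0,0],[0,0.0005,0.0025,0,0,0,0]]
  ]
}}

```text
t: 21.65
eef_pos: [0.5539, 0.0071, 0.0683]
ee_rot: [-3.139, 0.0, -1.683]
force: [-8.4, 1.1, 21.2]
width: 0.022
```

```bash
python3 -c "
from h import *
show()
a=optics.grab_frame('side')[:,:,::-1]
crop(a,250,200,140,120,5,'pics/sK.png')
cv2.imwrite('pics/sKf.png',a)"; python3 snap.py wK
```

```text
t 21.65 pos [0.5539 0.0071 0.0683] rpy [-1.7986e+02  1.0000e-02 -9.6430e+01] F [-8.4  1.1 21.2] w 0.022 q [ 0.37  0.31 -0.45  0.   -0.81 -0.48]
t 21.75 pos [0.5539 0.0071 0.0683] rpy [-1.7986e+02  1.0000e-02 -9.6430e+01] F [-9.6  1.4 21. ] w 0.0218 q [ 0.37  0.31 -0.45  0.   -0.81 -0.48]
```

View pics/sK.png

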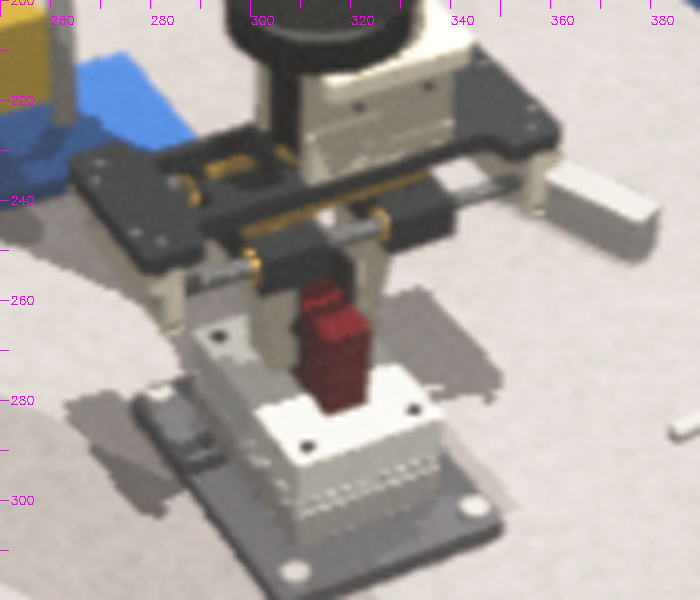

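View pics/sKf.png

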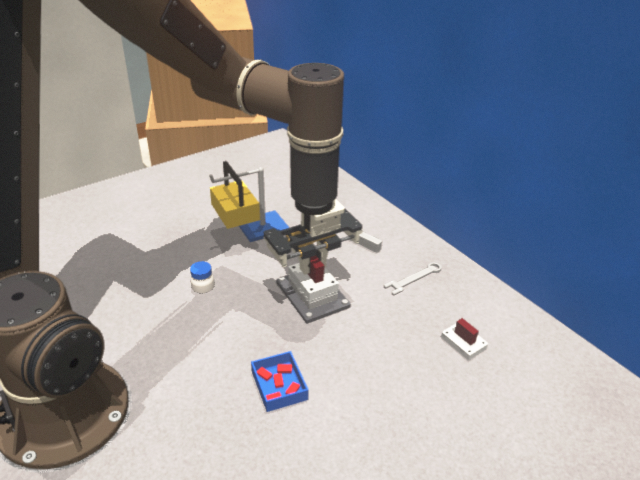

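View pics/wK.png

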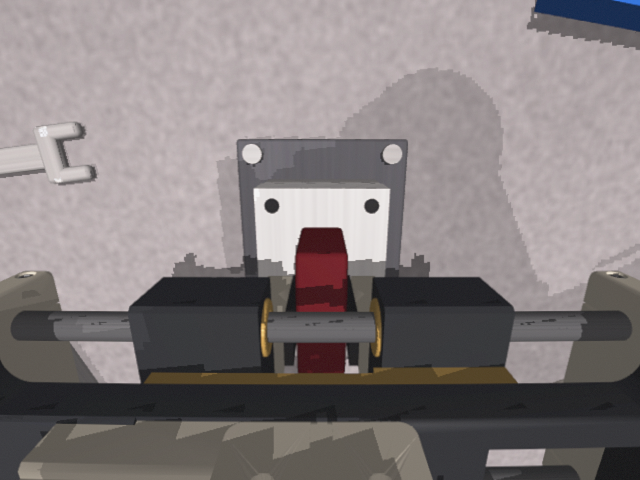

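The z force rose from 12.5 to 21 N over only 0.1 mm of travel, so the plate is on the stop at TCP z 68.3 mm (home expected at 68.4 mm). The plate hasn't slipped in the grip: its holes are still at (271,206) and (371,206). In the full side view the cover hangs on the hook and the bystanders haven't moved. Handing in.

```bash
python3 -c "
from h import *
show();print(arm.job_done())"
```

```text
t 21.75 pos [0.5539 0.0071 0.0683] rpy [-1.7986e+02  1.0000e-02 -9.6430e+01] F [-9.6  1.4 21. ] w 0.0218 q [ 0.37  0.31 -0.45  0.   -0.81 -0.48]
the job is handed in; nothing more can be done
None
```

The job is done and handed in at about 22 s of the 61 s allowed. The cover hangs released on the hook, and the top plate is on the locating pin, still gripped and pressed fully down.

**Last checks**
- **Press:** the TCP stands at z = 68.3 mm, where fully home was predicted at 68.4 mm. The vertical force rose from 12.5 to 21 N over the last 0.1 mm, so the ejector plate is on its stop.
- **Fit:** the force did not change as the plate passed pin-tip height, so the pin entered the hole cleanly. The plate is square with the mould to about 0.1°, and it did not slip in the grip.
- **Scene:** in the last side view the cover hangs on the prong, and the jar, wrench and bin are where they were. The steel bar's far end was partly behind the gripper, but it looked unmoved in an earlier close-up.

**What disagreed**
- **Fingertips:** the text puts them 22 mm ahead of the TCP, but I measured them level with it or a few mm behind.
- **First grasps:** that, and one grasp where I lifted before the fingers had closed, made the first two tries on the cover close on nothing. They did not visibly move it, and I then aimed about 25 mm lower.
- **Pin height:** I triangulated it at 48 mm against the stated 53 mm. The ejector plate corners came out right, at 43–46 mm.
- **Side load:** a sideways force of about 9 N remains on the pin. A small correction I tried did not relieve it.

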